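# Feel out the weak spring clamps and clamp the plies with the strong ones

### The arm

A 6-joint arm with a two-finger parallel gripper is mounted at the origin on a cart in front of the work surface, level with it; the furniture and walls round the work are solid. World frame = base frame: x ahead of the robot, y to its left, z up, the work surface at z = 0. Lengths are in m, angles in rad, forces in N, time in s.
With the tool pointing down it reaches from about 0.375 to 0.9 m from the base axis. Payload 3.1 kg.
Tool frame: the origin (TCP) lies midway between the tips of the shut fingers; the grasp point (between the pads) lies 19 mm behind it (manip.grasp_offset is the distance from the TCP to the grasp point, in m); z points along the fingers, y is the line along which they close (so a half turn about z gives the same grasp; the last joint's range is limited). The gripper opens to 85 mm and grips with 20 to 120 N. Pads are 22 mm wide; open, the fingers measure 114 mm over their backs; the gripper's body (76 mm by 85 mm) begins 54 mm behind the grasp point. The pads swing forward as they close: fully open they stand 13 mm farther back than shut.
Start: joints at [1.079, 0.527, 1.433, -0, 1.181, -0.178], TCP at [0.193, 0.594, 0.231] pointing down, gripper open.
Joint ranges: [-3.08, 3.08], [-0.75, 2.2], [0.22, 2.44], [-1.43, 4.57], [0, 2.65], [-2.85, 2.85]. Speed limits (rad/s): [2.79, 2.79, 3.14, 3.14, 3.14, 3.14].

### API

Orientations are given as a unit quaternion [x, y, z, w].
In Python, from station import sensors, cams, order, manip gives the robot as it stands.
- The arm moves only by the tool move_arm, never from a script. Its argument "targets" is a list of rows, each an object of numbers: "dx", "dy", "dz": the shift along the world's x, y, z normalised to -1 to 1, where 1 is 25 mm; "rx", "ry", "rz": the turn, a rotation vector about the world's x, y, z normalised to -1 to 1, where 1 is 30 degrees. A call has exactly 10 rows; each row shifts and turns the commanded pose from where the row before left it; what a row does not reach is not made up. A row lasts 1/8 s, in which the tool goes at most 62.5 mm and 10.7 degrees, less where a joint would pass 70% of its speed; a pose out of reach is approached as far as the arm can. A call with a number of a shift or a turn outside -1 to 1 is refused whole. A call with a gripper value outside its range is refused whole. "claw" is the opening in per cent of the stroke, from 0 (shut) to 100 (fully open), set as the call begins (left out, the last holds). The fingers move at their own pace and stop on an object; "newtons" is the grip in N (left out, the last holds). Time passes only in rows, so rows that do not move let the fingers close, or fill a call up. It gives the time, the measured TCP pose, the force, the opening and the grip force at its end, in the units of the state.
- sensors.sense(): the state, without advancing time (a new reading comes with each control period).
- cams.snapshot(name): name is "scene" or "top"; returns the picture (480x640x3 uint8, red, green, blue); there is no depth.
- cams.camera_model(name): a dict with "fx", "fy", "cx", "cy" (pixels), "extrinsics" (4x4, takes a point from world to camera coordinates). Camera axes: x right, y down, z forward; pixel columns grow to the right and rows downward; lengths in m; the calibration is good to about 2 mm. A picture is of the moment at which its call begins. camera_model takes no time and is no camera call.
- order.sign_off(): hands the job in; it is judged then, once.
The state is a dict: "t": time; "q": joint angles; "qd": joint speeds; "tau": joint torques, N m; "tcp_pos": TCP position; "tool_rot": TCP orientation; "force": force on the tool from outside, world axes, zero at the start; "ft_torque": the same for the moment, N m; "finger_gap": opening from 0.0 (shut) to 1.0 (fully open); "gripper_force": force on a finger pad.
Only numpy, scipy, OpenCV 4.12 (cv2) and the standard library are available. Lean on these libraries where they do the work, as an engineer would, in place of code of your own. Each camera call takes 0.05 s, during which the arm holds its last target. There are 200 camera calls.

### The job

Three spring clamps hang on the rack with the blue slat; they look alike, but the springs of some, of all or of none have gone weak. Feel each one by squeezing its handles gently between the fingers, then clip every clamp that is still strong well down over the top edge of the two-ply panel, so that both jaws grip the plies and it stands upright, and put every weak one into the open card box for scrap. Do not crush the handles or ram the clamps against anything.

Things in the scene. Friction and masses are not known exactly. Their poses are not given: they have to be found in the camera images.
- clamp_1: Black nylon spring clamp, orange grips and pads, 107 mm high, 22 wide, 0.1 kg, jaws down. Origin on hinge pin: x squeeze direction, y along pin, z up. Grips 31 to 60 mm above pin. Width over grips: 58 mm clipped on; at 34 the jaws are 24 apart and each finger feels 2 to 5 N if weak, 10 to 19 N if strong; 28 at the stop. 30 N a finger cracks it. Pads 32 to 46 mm below pin; throat 9 below pin.
- clamp_2: Black nylon spring clamp, orange grips and pads, 107 mm high, 22 wide, 0.1 kg, jaws down. Origin on hinge pin: x squeeze direction, y along pin, z up. Grips 31 to 60 mm above pin. Width over grips: 58 mm clipped on; at 34 the jaws are 24 apart and each finger feels 2 to 5 N if weak, 10 to 19 N if strong; 28 at the stop. 30 N a finger cracks it. Pads 32 to 46 mm below pin; throat 9 below pin.
- clamp_3: Black nylon spring clamp, orange grips and pads, 107 mm high, 22 wide, 0.1 kg, jaws down. Origin on hinge pin: x squeeze direction, y along pin, z up. Grips 31 to 60 mm above pin. Width over grips: 58 mm clipped on; at 34 the jaws are 24 apart and each finger feels 2 to 5 N if weak, 10 to 19 N if strong; 28 at the stop. 30 N a finger cracks it. Pads 32 to 46 mm below pin; throat 9 below pin.
- rack: Clamp rack, fixed: wooden base 80 x 220 x 14 mm, two posts at y = +-101 mm to 99 mm height, between them a blue steel slat 10 mm thick, 190 mm long, top edge 100 mm above the table. Origin under the base's centre; x across the slat, y along it. The three clamps hang on it about 64 mm apart, clamp_1 at -y, clamp_3 at +y, their pins 110 mm above the table, their x and y as the rack's.
- panel: Two 5 mm plies (one light, one dark) held on edge together, fixed: 10 mm thick in all, 190 mm long, top edge 115 mm above the table, in a light wooden stand 76 x 200 mm whose cleats reach 35 mm height. Origin under the stand's centre; x across the panel, y along it, z up. The whole length of the edge is free.
- scrap_box: Open cream card box with a blue band, fixed, 160 x 210 x 50 mm (x, y, z), walls and floor 2 mm. Origin under its centre, z up. Scrap for weak clamps. It, the rack and the panel stand side by side in any order; behind them the near corner of a monitor, 415 mm high, comes to x = 0.66, y = 0.06 m from the robot's base.

How it is judged:
At the end, for the whole second after the job is handed in: each strong clamp (inner spring leg bearing on its handle: over 0.2 mm to +y) stands upright astride the panel, pin 0 to 25 mm above its top edge, within 5 mm of its middle plane; each weak one (leg slipped off) has its pin inside the card box, below 90 mm; all released and at rest (((y of clamp_1_spring_leg in the frame of clamp_1 above 0.0002 m and x of clamp_1 in the frame of panel between -0.005 and 0.005 m and y of clamp_1 in the frame of panel between -0.09 and 0.09 m and z of clamp_1 in the frame of panel between 0.115 and 0.14 m and angle between clamp_1's own z axis and vertical below 0.15 rad and angle between the y axis of clamp_1 and the y axis of panel, either way round below 0.2 rad) or (y of clamp_1_spring_leg in the frame of clamp_1 below 0.0002 m and x of clamp_1 in the frame of scrap_box between -0.08 and 0.08 m and y of clamp_1 in the frame of scrap_box between -0.105 and 0.105 m and z of clamp_1 in the frame of scrap_box between 0 and 0.09 m)) and linear speed of each of clamp_1, clamp_2, clamp_3 below 0.03 m/s and ((y of clamp_2_spring_leg in the frame of clamp_2 above 0.0002 m and x of clamp_2 in the frame of panel between -0.005 and 0.005 m and y of clamp_2 in the frame of panel between -0.09 and 0.09 m and z of clamp_2 in the frame of panel between 0.115 and 0.14 m and angle between clamp_2's own z axis and vertical below 0.15 rad and angle between the y axis of clamp_2 and the y axis of panel, either way round below 0.2 rad) or (y of clamp_2_spring_leg in the frame of clamp_2 below 0.0002 m and x of clamp_2 in the frame of scrap_box between -0.08 and 0.08 m and y of clamp_2 in the frame of scrap_box between -0.105 and 0.105 m and z of clamp_2 in the frame of scrap_box between 0 and 0.09 m)) and ((y of clamp_3_spring_leg in the frame of clamp_3 above 0.0002 m and x of clamp_3 in the frame of panel between -0.005 and 0.005 m and y of clamp_3 in the frame of panel between -0.09 and 0.09 m and z of clamp_3 in the frame of panel between 0.115 and 0.14 m and angle between clamp_3's own z axis and vertical below 0.15 rad and angle between the y axis of clamp_3 and the y axis of panel, either way round below 0.2 rad) or (y of clamp_3_spring_leg in the frame of clamp_3 below 0.0002 m and x of clamp_3 in the frame of scrap_box between -0.08 and 0.08 m and y of clamp_3 in the frame of scrap_box between -0.105 and 0.105 m and z of clamp_3 in the frame of scrap_box between 0 and 0.09 m))); the robot touches nothing.
It fails at once if a clamp's handles are crushed: fingers and clamp press on each other with more than 60 N in all (30 N a finger) (contact force between the fingers and clamp_1 above 60 N or contact force between the fingers and clamp_2 above 60 N or contact force between the fingers and clamp_3 above 60 N).
It fails at once if a clamp is rammed against the panel or the rack: more than 60 N between them (its own jaws make up to 25 N of that) (contact force between any of clamp_1, clamp_2, clamp_3 and panel above 60 N or contact force between any of clamp_1, clamp_2, clamp_3 and rack above 60 N).
It also fails if it takes over 72 s, if anything falls off the work surface, if the arm or the gripper's body presses on something with over 40 N, if the wrist force passes 120 N, or if a joint passes its speed limit or range.

## Working session

There is one attempt and no reset: what is moved stays moved. The work goes in short steps, Python scripts to look and compute and a tool call to move; the robot and the scene stay as the last step left them, time stands still between calls to the robot, and variables do not carry over. Pictures are saved under pics/ and viewed, at most 10 in all, crops included, and the job is handed in when it is done.

Besides the shell and the picture viewer there is one more tool, called after "Call:" as a command line: name --argument value ..., lists and objects as JSON in quotes. move_arm: Moves the arm, as the interface text tells. Scaled input: -1 to 1 covers 25 mm each way for a shift and 30 degrees each way for a turn. Its arguments: {"type":"object","properties":{"targets":{"type":"array"},"claw":{"type":"number"},"newtons":{"type":"number"}},"required":["targets"]}

```bash
mkdir -p pics; ls
python3 - <<'E'
from station import sensors,cams,order,manip
import cv2,numpy as np
print(sensors.sense()); print(manip.grasp_offset, [x for x in dir(manip) if x[0]!='_'])
for n in("scene","top"):
    cv2.imwrite(f"pics/{n}0.png",cams.snapshot(n)[:,:,::-1]); m=cams.camera_model(n); print(n,m)
E
```

```text
pics
{'t': 0.0, 'q': array([ 1.07851308e+00,  5.28472319e-01,  1.43394133e+00,  3.51097391e-06,
        1.18139348e+00, -1.78485018e-01]), 'qd': array([ 1.45190463e-05, -7.70952264e-04, -1.95769181e-05,  4.90726927e-04,
       -1.36223991e-03,  8.21616734e-04]), 'tau': array([ 1.17937023e-03, -4.42351770e+01, -1.78027940e+01, -1.60580703e-04,
        8.39119573e-03,  4.83783040e-06]), 'tcp_pos': array([0.19252988, 0.59383362, 0.23031743]), 'tool_rot': array([ 1.56256731e-01,  9.87715854e-01, -1.04501084e-03, -3.65959577e-04]), 'force': array([ 0.4660124 , -0.45208135, -0.23258266]), 'ft_torque': array([-0.02025873,  0.01176673,  0.00011727]), 'gripper_force': 0.0, 'finger_gap': 0.9997686460616831}
0.0187 ['PlanningError', 'grasp_offset']
scene {'fx': 557.0531314081625, 'fy': 557.0531314081625, 'cx': 320.01743591467147, 'cy': 245.27217477773237, 'extrinsics': array([[ 0.48093188, -0.8765105 , -0.02082968, -0.21065539],
       [-0.56570188, -0.2920686 , -0.77115324,  0.36258236],
       [ 0.66984022,  0.38265557, -0.63630873,  1.1776936 ],
       [ 0.        ,  0.        ,  0.        ,  1.        ]])}
top {'fx': 600.4914949428074, 'fy': 600.4914949428074, 'cx': 320.4510649896666, 'cy': 237.68826229430968, 'extrinsics': array([[ 0.40514435, -0.91424637, -0.00341136, -0.20029634],
       [-0.85177605, -0.37609997, -0.36472781,  0.45785343],
       [ 0.33216806,  0.15067313, -0.93110793,  1.42132977],
       [ 0.        ,  0.        ,  0.        ,  1.        ]])}
```

View pics/top0.png

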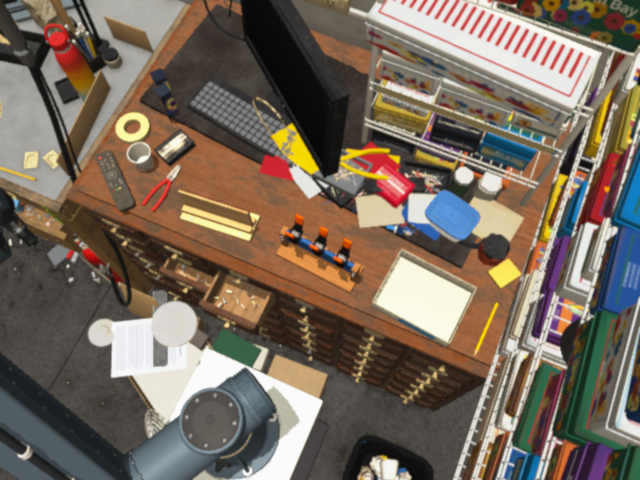

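View pics/scene0.png

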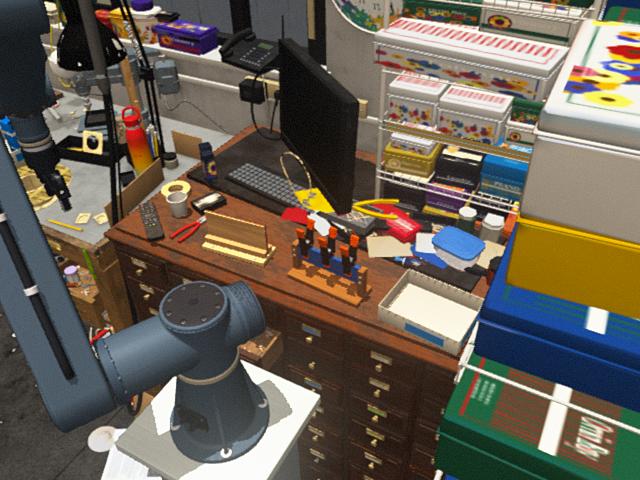

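The top view shows the panel near (220,215), the rack with three clamps near (320,245) and the box near (425,297). The scene view agrees, with the panel at (237,238), the rack at (330,265) and the box at (430,310). I'll crop both views.

```bash
cat > h.py <<'E'
import numpy as np,cv2
from station import sensors,cams
def ray(n,u,v):
    m=cams.camera_model(n);T=m["extrinsics"];R=T[:3,:3];c=-R.T@T[:3,3]
    d=R.T@np.array([(u-m["cx"])/m["fx"],(v-m["cy"])/m["fy"],1]);return c,d
def onz(n,u,v,z):
    c,d=ray(n,u,v);return c+d*(z-c[2])/d[2]
def proj(n,p):
    m=cams.camera_model(n);T=m["extrinsics"];q=T[:3,:3]@np.array(p)+T[:3,3]
    return m["fx"]*q[0]/q[2]+m["cx"],m["fy"]*q[1]/q[2]+m["cy"]
def tri(a,b):
    A=[];B=[]
    for n,(u,v) in(("top",a),("scene",b)):
        c,d=ray(n,u,v);d/=np.linalg.norm(d);P=np.eye(3)-np.outer(d,d);A.append(P);B.append(P@c)
    return np.linalg.lstsq(np.vstack(A),np.hstack(B),rcond=None)[0]
E
python3 - <<'E'
import cv2,numpy as np
t=cv2.imread("pics/top0.png");s=cv2.imread("pics/scene0.png")
a=cv2.resize(t[180:280,170:370],(800,400),interpolation=cv2.INTER_CUBIC)
b=cv2.resize(s[205:305,190:390],(800,400),interpolation=cv2.INTER_CUBIC)
cv2.imwrite("pics/c1.png",cv2.resize(t[180:280,170:303],(798,600),interpolation=3))
cv2.imwrite("pics/c2.png",cv2.resize(t[200:300,265:398],(798,600),interpolation=3))
h=cv2.cvtColor(np.vstack([t,s]),cv2.COLOR_BGR2HSV)
for nm,lo,hi in(("orange",(4,200,150),(14,255,255)),("blue",(100,120,60),(125,255,255))):
    m=cv2.inRange(h,lo,hi);n,l,st,c=cv2.connectedComponentsWithStats(m)
    for i in range(1,n):
        x,y=c[i]; v=y if y<480 else y-480
        if st[i,4]>8 and 170<x<400 and 180<v<310: print(nm,"top" if y<480 else "scene",x.round(1),v.round(1),st[i])
E
```

```text
orange top 298.9 218.7 [295 214   9  10  67]
orange top 323.1 230.8 [319 226   9  10  62]
orange top 288.7 234.4 [285 232   9   6  27]
orange top 346.7 242.8 [343 238   9  10  66]
orange top 313.4 247.2 [310 245   8   5  21]
orange top 337.3 259.4 [334 257   8   6  22]
orange scene 309.8 223.3 [307 698   7  12  65]
orange scene 332.4 231.8 [329 706   8  13  76]
orange scene 299.1 230.3 [296 708   8   6  26]
orange scene 353.8 240.2 [350 714   9  13  85]
orange scene 321.8 239.4 [318 717   8   7  28]
orange scene 343.7 248.0 [340 726   8   5  25]
blue top 389.7 227.5 [386 226   8   5  30]
blue top 399.8 229.8 [397 227   6   7  29]
blue top 304.2 243.5 [299 238  12  13  88]
blue top 327.9 255.7 [323 251  11  12  87]
blue top 348.3 265.6 [345 262   8   9  49]
blue scene 315.5 250.3 [311 728  10   6  33]
blue scene 336.9 259.1 [332 737  10   6  32]
blue scene 398.1 258.6 [395 737   8   4  28]
blue scene 322.4 266.2 [306 740  33  15  42]
blue scene 356.3 266.8 [354 745   6   4  18]
```

View pics/c1.png

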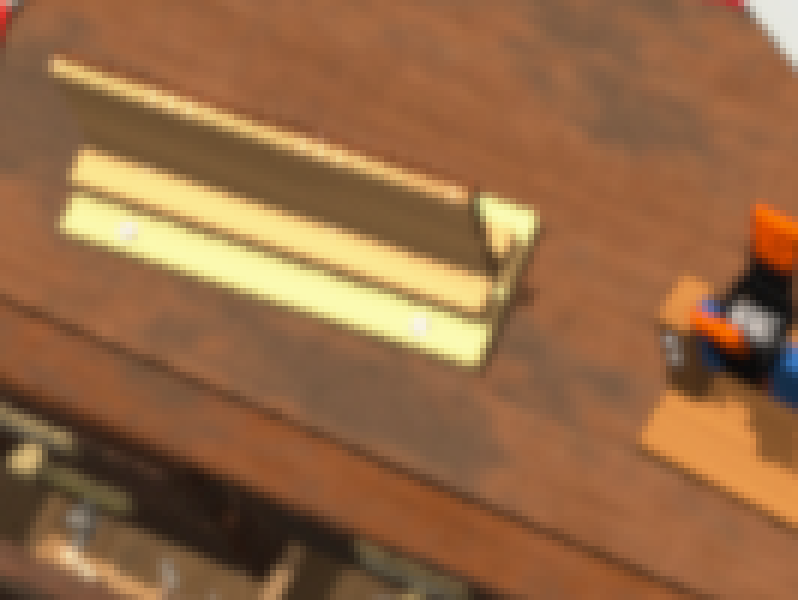

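View pics/c2.png

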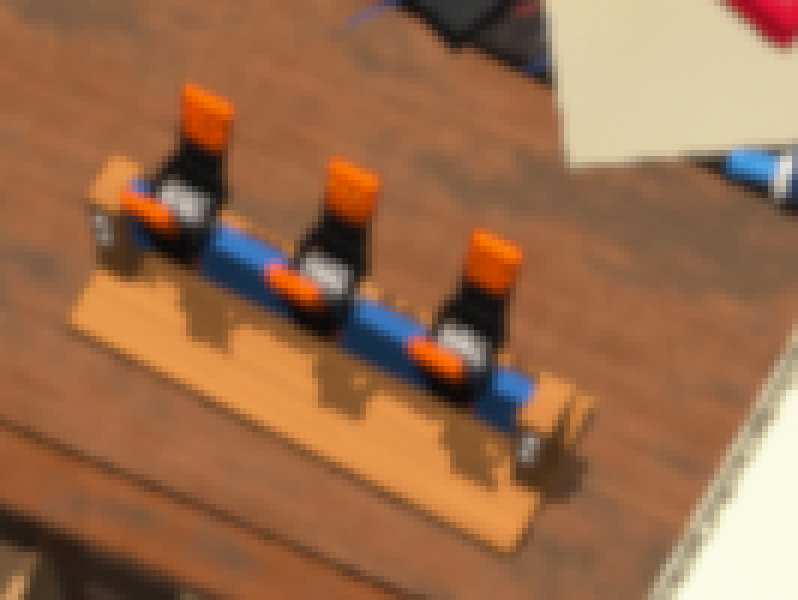

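The first crop shows the panel's light ply top edge running from about (178,191) to (250,212) in full-picture pixels, with the dark ply on the near side. The second shows the clamps' far grips at (299,219), (323,231) and (347,243), and the rack base's near corners at (277,254) and (350,292). I'll fit these next.

Run:
```python
from h import *
t=cv2.imread("pics/top0.png");s=cv2.imread("pics/scene0.png")
F=dict(top=[(298.9,218.7),(323.1,230.8),(346.7,242.8)],scene=[(309.8,223.3),(332.4,231.8),(353.8,240.2)])
N=dict(top=[(288.7,234.4),(313.4,247.2),(337.3,259.4)],scene=[(299.1,230.3),(321.8,239.4),(343.7,248.0)])
for i in range(3):
    f=tri(F["top"][i],F["scene"][i]);n=tri(N["top"][i],N["scene"][i])
    print("clamp img",i,"far",f.round(4),"near",n.round(4),"mid",((f+n)/2).round(4),"w",np.linalg.norm((f-n)[:2]).round(4))
a=onz("top",265+70/6,200+325/6,.014);b=onz("top",265+512/6,200+552/6,.014)
print("rack near base",a.round(4),b.round(4),np.linalg.norm(a-b).round(4),"dir",np.degrees(np.arctan2(*(a-b)[1::-1])).round(2))
# panel: light ply top strip
for n,im,(x0,x1,y0,y1) in(("top",t,(176,252,185,216)),("scene",s,(200,272,205,250))):
    h=cv2.cvtColor(im,cv2.COLOR_BGR2HSV);pts=[];w=[]
    for x in range(x0,x1):
        col=h[y0:y1,x]; k=[j for j in range(y1-y0) if 14<col[j,0]<32 and col[j,1]>70 and col[j,2]>165]
        if not k: continue
        r=[k[0]]
        for j in k[1:]:
            if j==r[-1]+1:r.append(j)
        pts.append((x,y0+np.mean(r)));w.append(len(r))
    pts=np.array(pts);print(n,len(pts),pts[0],pts[-1],"meanw",np.mean(w))
    P=np.array([onz(n,u,v,.115)[:2] for u,v in pts])
    vx,vy,cx,cy=cv2.fitLine(P.astype(np.float32),cv2.DIST_HUBER,0,.01,.01).ravel();print(" dir",np.degrees(np.arctan2(vy,vx)),"c",cx,cy,"ends",P[0],P[-1],np.linalg.norm(P[0]-P[-1]))
    print(" ",[h[int(pts[len(pts)//2][1])+d,int(pts[len(pts)//2][0])].tolist() for d in range(-4,8)])
# box: inner cream floor / whole
for n,im in(("top",t),("scene",s)):
    h=cv2.cvtColor(im,cv2.COLOR_BGR2HSV);m=cv2.inRange(h,(15,10,190),(40,90,255));m[:245]=0;m[:,:365]=0;m[:,490:]=0
    c=max(cv2.findContours(m,0,2)[0],key=cv2.contourArea);q=cv2.approxPolyDP(c,8,True)[:,0]
    print("box",n,cv2.contourArea(c),[(tuple(p.tolist()),onz(n,*p.tolist(),.05)[:2].round(3).tolist()) for p in q])
```

```text
clamp img 0 far [0.4987 0.0589 0.1555] near [0.4482 0.0613 0.1668] mid [0.4734 0.0601 0.1612] w 0.0506
clamp img 1 far [ 0.4943 -0.008   0.1547] near [ 0.4427 -0.0059  0.1663] mid [ 0.4685 -0.0069  0.1605] w 0.0516
clamp img 2 far [ 0.4883 -0.0715  0.1553] near [ 0.437  -0.0692  0.1673] mid [ 0.4627 -0.0704  0.1613] w 0.0513
rack near base [0.437  0.0996 0.014 ] [ 0.4203 -0.1162  0.014 ] 0.2164 dir 85.58
top 72 [178.  190.5] [251.  213.5] meanw 3.125
 dir -85.304306 c 0.46945497 0.2833657 ends [0.46098832 0.38039207] [0.47868765 0.18246861] 0.1987132694816299
  [[12, 148, 152], [11, 155, 143], [13, 154, 162], [17, 135, 219], [20, 123, 235], [19, 129, 191], [17, 136, 129], [16, 139, 110], [16, 139, 110], [16, 137, 112], [15, 139, 114], [15, 138, 118]]
scene 68 [202. 245.] [271.  245.5] meanw 2.0294117647058822
 dir -85.86473 c 0.46733704 0.2848247 ends [0.33599092 0.28942786] [0.41640422 0.12926092] 0.17921983795148586
  [[10, 143, 132], [11, 154, 134], [10, 171, 121], [14, 161, 182], [18, 143, 250], [15, 154, 174], [14, 162, 142], [14, 159, 127], [16, 148, 136], [15, 152, 138], [15, 158, 139], [14, 153, 135]]
box top 4339.5 [((400, 257), [0.546, -0.198]), ((373, 301), [0.411, -0.179]), ((449, 342), [0.391, -0.385]), ((470, 293), [0.528, -0.392])]
box scene 2612.5 [((379, 304), [0.413, -0.179]), ((457, 341), [0.388, -0.382]), ((478, 311), [0.501, -0.397]), ((409, 283), [0.515, -0.215]), ((388, 308), [0.41, -0.203]), ((379, 305), [0.41, -0.18]), ((397, 283), [0.501, -0.189])]
```

Run:
```python
import cv2,numpy as np
s=cv2.imread("pics/scene0.png");t=cv2.imread("pics/top0.png")
a=cv2.resize(s[210:300,195:295],(400,360),interpolation=3)
b=cv2.resize(s[215:305,285:385],(400,360),interpolation=3)
c=cv2.resize(t[240:355,360:490],(400,240*400//400),interpolation=3)
d=cv2.resize(s[265:355,370:490],(400,240),interpolation=3)
cv2.imwrite("pics/c3.png",np.vstack([np.hstack([a,b]),np.hstack([c,d])]))
```

```text
(no output)
```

View pics/c3.png

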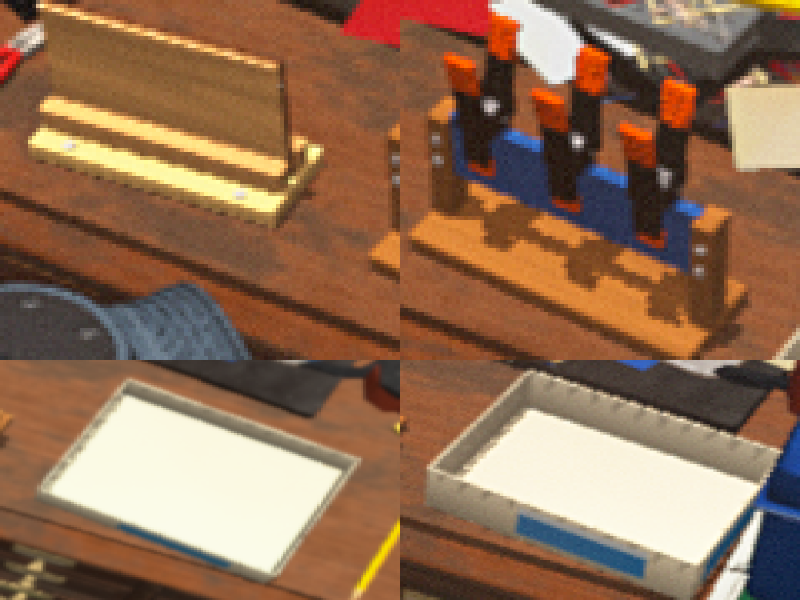

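The clamps' pins lie near (0.463,-0.070), (0.468,-0.007) and (0.473,0.060), with yaw about -4.6°. The panel's middle is near (0.466,0.284), yaw about +4.4°, and the box centre near (0.469,-0.289). I'm starting with the clamp nearest the panel.

Call:
move_arm --targets '[{"dx": 0.5, "dy": -1, "rz": -0.128}, {"dx": 0.5, "dy": -1, "rz": -0.128}, {"dx": 0.5, "dy": -1, "rz": -0.128}, {"dx": 0.5, "dy": -1, "rz": -0.128}, {"dx": 0.5, "dy": -1, "rz": -0.128}, {"dx": 0.5, "dy": -1, "rz": -0.128}, {"dx": 0.5, "dy": -1, "rz": -0.128}, {"dx": 0.5, "dy": -1, "rz": -0.128}, {"dx": 0.5, "dy": -1, "rz": -0.128}, {"dx": 0.5, "dy": -1, "rz": -0.128}]' --claw 100 --newtons 20

```text
schema error: expected keys dx, dy, dz, rx, ry, rz
```

Call:
move_arm --targets '[{"dx": 0.6, "dy": -1, "rz": -0.128}, {"dx": 0.6, "dy": -1, "rz": -0.128}, {"dx": 0.6, "dy": -1, "rz": -0.128}, {"dx": 0.6, "dy": -1, "rz": -0.128}, {"dx": 0.6, "dy": -1, "rz": -0.128}, {"dx": 0.6, "dy": -1, "rz": -0.128}, {"dx": 0.6, "dy": -1, "rz": -0.128}, {"dx": 0.6, "dy": -1, "rz": -0.128}, {"dx": 0.6, "dy": -0.9, "rz": -0.128}, {"dx": 0.6, "dy": -0.3, "rz": -0.128}]'

```text
schema error: expected keys dx, dy, dz, rx, ry, rz
```

Call:
move_arm --targets '[{"dx": 0.5, "dy": -1, "dz": 0, "rx": 0, "ry": 0, "rz": -0.128}, {"dx": 0.5, "dy": -1, "dz": 0, "rx": 0, "ry": 0, "rz": -0.128}, {"dx": 0.5, "dy": -1, "dz": 0, "rx": 0, "ry": 0, "rz": -0.128}, {"dx": 0.5, "dy": -1, "dz": 0, "rx": 0, "ry": 0, "rz": -0.128}, {"dx": 0.5, "dy": -1, "dz": 0, "rx": 0, "ry": 0, "rz": -0.128}, {"dx": 0.5, "dy": -1, "dz": 0, "rx": 0, "ry": 0, "rz": -0.128}, {"dx": 0.5, "dy": -1, "dz": 0, "rx": 0, "ry": 0, "rz": -0.128}, {"dx": 0.5, "dy": -1, "dz": 0, "rx": 0, "ry": 0, "rz": -0.128}, {"dx": 0.5, "dy": -1, "dz": 0, "rx": 0, "ry": 0, "rz": -0.128}, {"dx": 0.5, "dy": -1, "dz": 0, "rx": 0, "ry": 0, "rz": -0.128}]' --claw 100 --newtons 20

```text
t: 1.35
tcp_pos: [0.318, 0.3435, 0.2311]
tool_rot: [0.473, 0.881, -0.0, -0.0]
force: [0.6, -0.4, -0.3]
finger_gap: 1.002
gripper_force: 0.0
```

Call:
move_arm --targets '[{"dx": 0.6, "dy": -1, "dz": 0, "rx": 0, "ry": 0, "rz": -0.128}, {"dx": 0.6, "dy": -1, "dz": 0, "rx": 0, "ry": 0, "rz": -0.128}, {"dx": 0.6, "dy": -1, "dz": 0, "rx": 0, "ry": 0, "rz": -0.128}, {"dx": 0.6, "dy": -1, "dz": 0, "rx": 0, "ry": 0, "rz": -0.128}, {"dx": 0.6, "dy": -1, "dz": 0, "rx": 0, "ry": 0, "rz": -0.128}, {"dx": 0.6, "dy": -1, "dz": 0, "rx": 0, "ry": 0, "rz": -0.128}, {"dx": 0.6, "dy": -1, "dz": 0, "rx": 0, "ry": 0, "rz": -0.128}, {"dx": 0.6, "dy": -1, "dz": 0, "rx": 0, "ry": 0, "rz": -0.128}, {"dx": 0.6, "dy": -1, "dz": 0, "rx": 0, "ry": 0, "rz": -0.128}, {"dx": 0.6, "dy": -1, "dz": 0, "rx": 0, "ry": 0, "rz": -0.128}]'

```text
t: 2.6
tcp_pos: [0.468, 0.0936, 0.231]
tool_rot: [0.737, 0.676, -0.0, -0.0]
force: [0.3, 0.8, 0.5]
finger_gap: 0.997
gripper_force: 0.0
```

```bash
cat > st.py <<'E'
from station import sensors
import numpy as np
from scipy.spatial.transform import Rotation as R
s=sensors.sense();r=R.from_quat(s["tool_rot"]).as_matrix()
print("t",round(s["t"],2),"p",s["tcp_pos"].round(4),"yaw_y",np.degrees(np.arctan2(r[1,1],r[0,1])).round(2),"tilt",r[:2,2].round(3),"F",s["force"].round(1),"gap",round(s["finger_gap"],3),"gf",round(s["gripper_force"],1),"q6",s["q"][5].round(2))
E
python3 st.py
```

```text
t 2.6 p [0.468  0.0936 0.231 ] yaw_y -4.92 tilt [-0.001  0.   ] F [0.3 0.8 0.5] gap 0.997 gf 0.0 q6 0.05
```

Call:
move_arm --targets '[{"dx": 0.1, "dy": -0.67, "dz": 0, "rx": 0, "ry": 0, "rz": 0.01}, {"dx": 0.1, "dy": -0.67, "dz": 0, "rx": 0, "ry": 0, "rz": 0}, {"dx": 0, "dy": 0, "dz": -0.4, "rx": 0, "ry": 0, "rz": 0}, {"dx": 0, "dy": 0, "dz": -0.4, "rx": 0, "ry": 0, "rz": 0}, {"dx": 0, "dy": 0, "dz": -0.4, "rx": 0, "ry": 0, "rz": 0}, {"dx": 0, "dy": 0, "dz": 0, "rx": 0, "ry": 0, "rz": 0}, {"dx": 0, "dy": 0, "dz": 0, "rx": 0, "ry": 0, "rz": 0}, {"dx": 0, "dy": 0, "dz": 0, "rx": 0, "ry": 0, "rz": 0}, {"dx": 0, "dy": 0, "dz": 0, "rx": 0, "ry": 0, "rz": 0}, {"dx": 0, "dy": 0, "dz": 0, "rx": 0, "ry": 0, "rz": 0}]'

```text
t: 3.85
tcp_pos: [0.473, 0.0609, 0.2015]
tool_rot: [0.734, 0.679, 0.0, 0.0]
force: [-0.2, 0.4, -0.4]
finger_gap: 0.998
gripper_force: 0.0
```

```bash
python3 st.py
python3 - <<'E'
from h import *
t=cams.snapshot("top")[:,:,::-1];s=cams.snapshot("scene")[:,:,::-1]
a=cv2.resize(t[150:300,250:400],(400,400),interpolation=3);b=cv2.resize(s[150:300,250:400],(400,400),interpolation=3)
cv2.imwrite("pics/g1.png",np.hstack([a,b]))
E
```

```text
t 3.85 p [0.473  0.0609 0.2015] yaw_y -4.48 tilt [ 0. -0.] F [-0.2  0.4 -0.4] gap 0.998 gf 0.0 q6 -0.03
```

View pics/g1.png

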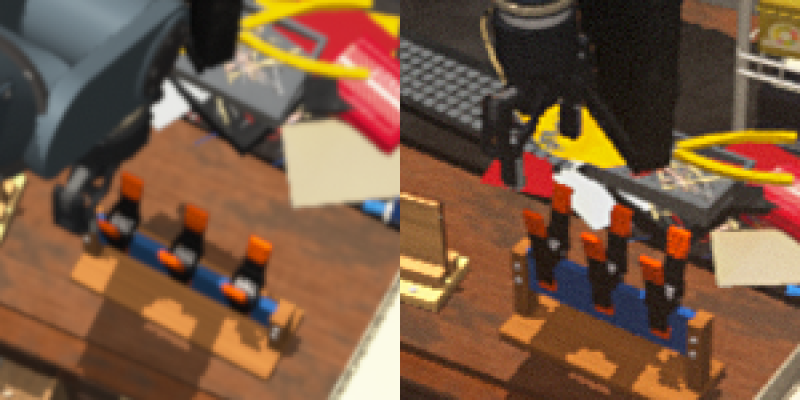

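The fingers hang open, straddling the nearest clamp (its grips near pixel (299,219) top / (310,225) scene). I'm descending.

Call:
move_arm --targets '[{"dx": 0, "dy": -0.03, "dz": -0.3, "rx": 0, "ry": 0, "rz": 0}, {"dx": 0, "dy": 0, "dz": -0.3, "rx": 0, "ry": 0, "rz": 0}, {"dx": 0, "dy": 0, "dz": -0.3, "rx": 0, "ry": 0, "rz": 0}, {"dx": 0, "dy": 0, "dz": -0.3, "rx": 0, "ry": 0, "rz": 0}, {"dx": 0, "dy": 0, "dz": -0.3, "rx": 0, "ry": 0, "rz": 0}, {"dx": 0, "dy": 0, "dz": -0.3, "rx": 0, "ry": 0, "rz": 0}, {"dx": 0, "dy": 0, "dz": -0.3, "rx": 0, "ry": 0, "rz": 0}, {"dx": 0, "dy": 0, "dz": -0.3, "rx": 0, "ry": 0, "rz": 0}, {"dx": 0, "dy": 0, "dz": -0.26, "rx": 0, "ry": 0, "rz": 0}, {"dx": 0, "dy": 0, "dz": 0, "rx": 0, "ry": 0, "rz": 0}]'

```text
t: 5.2
tcp_pos: [0.4725, 0.0602, 0.1343]
tool_rot: [0.734, 0.679, -0.0, -0.0]
force: [0.3, 0.0, 0.3]
finger_gap: 0.999
gripper_force: 0.0
```

Call:
move_arm --targets '[{"dx": 0, "dy": 0, "dz": 0, "rx": 0, "ry": 0, "rz": 0}, {"dx": 0, "dy": 0, "dz": 0, "rx": 0, "ry": 0, "rz": 0}, {"dx": 0, "dy": 0, "dz": 0, "rx": 0, "ry": 0, "rz": 0}, {"dx": 0, "dy": 0, "dz": 0, "rx": 0, "ry": 0, "rz": 0}, {"dx": 0, "dy": 0, "dz": 0, "rx": 0, "ry": 0, "rz": 0}, {"dx": 0, "dy": 0, "dz": 0, "rx": 0, "ry": 0, "rz": 0}, {"dx": 0, "dy": 0, "dz": 0, "rx": 0, "ry": 0, "rz": 0}, {"dx": 0, "dy": 0, "dz": 0, "rx": 0, "ry": 0, "rz": 0}, {"dx": 0, "dy": 0, "dz": 0, "rx": 0, "ry": 0, "rz": 0}, {"dx": 0, "dy": 0, "dz": 0, "rx": 0, "ry": 0, "rz": 0}]' --claw 63

```text
t: 6.45
tcp_pos: [0.4733, 0.0602, 0.1353]
tool_rot: [0.734, 0.679, 0.0, 0.0]
force: [-0.4, 0.0, 6.0]
finger_gap: 0.633
gripper_force: 3.6
```

```bash
python3 st.py
```

```text
t 6.45 p [0.4733 0.0602 0.1353] yaw_y -4.48 tilt [ 0.001 -0.   ] F [-0.4  0.   6. ] gap 0.633 gf 3.6 q6 -0.03
```

Call:
move_arm --targets '[{"dx": 0, "dy": 0, "dz": 0.03, "rx": 0, "ry": 0, "rz": 0}, {"dx": 0, "dy": 0, "dz": 0.03, "rx": 0, "ry": 0, "rz": 0}, {"dx": 0, "dy": 0, "dz": 0.03, "rx": 0, "ry": 0, "rz": 0}, {"dx": 0, "dy": 0, "dz": 0.03, "rx": 0, "ry": 0, "rz": 0}, {"dx": 0, "dy": 0, "dz": 0, "rx": 0, "ry": 0, "rz": 0}, {"dx": 0, "dy": 0, "dz": 0, "rx": 0, "ry": 0, "rz": 0}, {"dx": 0, "dy": 0, "dz": 0, "rx": 0, "ry": 0, "rz": 0}, {"dx": 0, "dy": 0, "dz": 0, "rx": 0, "ry": 0, "rz": 0}, {"dx": 0, "dy": 0, "dz": 0, "rx": 0, "ry": 0, "rz": 0}, {"dx": 0, "dy": 0, "dz": 0, "rx": 0, "ry": 0, "rz": 0}]' --claw 40

```text
t: 7.7
tcp_pos: [0.4729, 0.0602, 0.1378]
tool_rot: [0.734, 0.679, 0.0, 0.0]
force: [0.2, 0.0, -0.4]
finger_gap: 0.399
gripper_force: 2.6
```

```bash
python3 st.py
```

```text
t 7.7 p [0.4729 0.0602 0.1378] yaw_y -4.48 tilt [ 0. -0.] F [ 0.2  0.  -0.4] gap 0.399 gf 2.6 q6 -0.03
```

This one is weak (2.6 N at 34 mm). I'm closing to the stop for a firm hold and carrying it to the box.

Call:
move_arm --targets '[{"dx": 0, "dy": 0, "dz": 0, "rx": 0, "ry": 0, "rz": 0}, {"dx": 0, "dy": 0, "dz": 0, "rx": 0, "ry": 0, "rz": 0}, {"dx": 0, "dy": 0, "dz": 0, "rx": 0, "ry": 0, "rz": 0}, {"dx": 0, "dy": 0, "dz": 0.4, "rx": 0, "ry": 0, "rz": 0}, {"dx": 0, "dy": 0, "dz": 0.8, "rx": 0, "ry": 0, "rz": 0}, {"dx": 0, "dy": 0, "dz": 1, "rx": 0, "ry": 0, "rz": 0}, {"dx": 0, "dy": 0, "dz": 1, "rx": 0, "ry": 0, "rz": 0}, {"dx": 0, "dy": 0, "dz": 1, "rx": 0, "ry": 0, "rz": 0}, {"dx": 0, "dy": 0, "dz": 1, "rx": 0, "ry": 0, "rz": 0}, {"dx": 0, "dy": 0, "dz": 0.4, "rx": 0, "ry": 0, "rz": 0}]' --claw 31

```text
t: 8.95
tcp_pos: [0.4735, 0.0602, 0.2794]
tool_rot: [0.734, 0.679, 0.001, 0.001]
force: [0.1, 0.3, -0.5]
finger_gap: 0.309
gripper_force: 7.2
```

```bash
python3 st.py;python3 - <<'E'
from h import *
s=cams.snapshot("scene")[:,:,::-1]
cv2.imwrite("pics/g2.png",cv2.resize(s[100:310,230:450],(600,573),interpolation=3))
E
```

```text
t 8.95 p [0.4735 0.0602 0.2794] yaw_y -4.47 tilt [ 0.003 -0.   ] F [ 0.1  0.3 -0.5] gap 0.309 gf 7.2 q6 -0.03
```

View pics/g2.png

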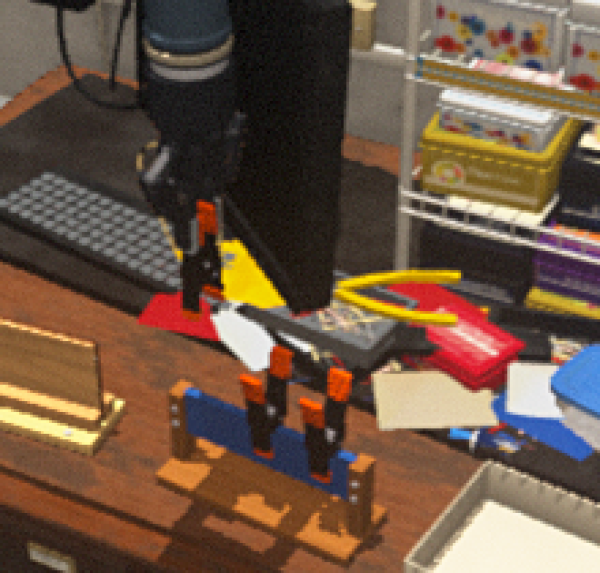

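The clamp is held upright in the gripper, and the other two are still on the rack. On to the box.

Call:
move_arm --targets '[{"dx": 0, "dy": -0.5, "dz": 0, "rx": 0, "ry": 0, "rz": 0}, {"dx": 0, "dy": -1, "dz": 0, "rx": 0, "ry": 0, "rz": 0}, {"dx": 0, "dy": -1, "dz": 0, "rx": 0, "ry": 0, "rz": 0}, {"dx": 0, "dy": -1, "dz": 0, "rx": 0, "ry": 0, "rz": 0}, {"dx": 0, "dy": -1, "dz": 0, "rx": 0, "ry": 0, "rz": 0}, {"dx": 0, "dy": -1, "dz": 0, "rx": 0, "ry": 0, "rz": 0}, {"dx": 0, "dy": -1, "dz": 0, "rx": 0, "ry": 0, "rz": 0}, {"dx": 0, "dy": -1, "dz": 0, "rx": 0, "ry": 0, "rz": 0}, {"dx": 0, "dy": -1, "dz": 0, "rx": 0, "ry": 0, "rz": 0}, {"dx": 0, "dy": -1, "dz": 0, "rx": 0, "ry": 0, "rz": 0}]'

```text
t: 10.25
tcp_pos: [0.4717, -0.1785, 0.2762]
tool_rot: [0.734, 0.679, -0.001, -0.002]
force: [0.6, -0.1, -0.9]
finger_gap: 0.313
gripper_force: 7.2
```

Call:
move_arm --targets '[{"dx": 0, "dy": -1, "dz": 0, "rx": 0, "ry": 0, "rz": 0}, {"dx": 0, "dy": -1, "dz": -0.5, "rx": 0, "ry": 0, "rz": 0}, {"dx": 0, "dy": -0.6, "dz": -1, "rx": 0, "ry": 0, "rz": 0}, {"dx": 0, "dy": 0, "dz": -1, "rx": 0, "ry": 0, "rz": 0}, {"dx": 0, "dy": 0, "dz": -1, "rx": 0, "ry": 0, "rz": 0}, {"dx": 0, "dy": 0, "dz": -1, "rx": 0, "ry": 0, "rz": 0}, {"dx": 0, "dy": 0, "dz": -1, "rx": 0, "ry": 0, "rz": 0}, {"dx": 0, "dy": 0, "dz": -1, "rx": 0, "ry": 0, "rz": 0}, {"dx": 0, "dy": 0, "dz": -0.8, "rx": 0, "ry": 0, "rz": 0}, {"dx": 0, "dy": 0, "dz": -0.2, "rx": 0, "ry": 0, "rz": 0}]'

```text
t: 11.5
tcp_pos: [0.471, -0.2418, 0.088]
tool_rot: [0.734, 0.679, -0.0, -0.003]
force: [0.1, -0.6, -0.9]
finger_gap: 0.312
gripper_force: 7.2
```

Call:
move_arm --targets '[{"dx": 0, "dy": 0, "dz": 0, "rx": 0, "ry": 0, "rz": 0}, {"dx": 0, "dy": 0, "dz": 0, "rx": 0, "ry": 0, "rz": 0}, {"dx": 0, "dy": 0, "dz": 0, "rx": 0, "ry": 0, "rz": 0}, {"dx": 0, "dy": 0, "dz": 0, "rx": 0, "ry": 0, "rz": 0}, {"dx": 0, "dy": 0, "dz": 0, "rx": 0, "ry": 0, "rz": 0}, {"dx": 0, "dy": 0, "dz": 0, "rx": 0, "ry": 0, "rz": 0}, {"dx": 0, "dy": 0, "dz": 0.3, "rx": 0, "ry": 0, "rz": 0}, {"dx": 0, "dy": 0, "dz": 0.8, "rx": 0, "ry": 0, "rz": 0}, {"dx": 0, "dy": 0, "dz": 1, "rx": 0, "ry": 0, "rz": 0}, {"dx": 0, "dy": 0, "dz": 1, "rx": 0, "ry": 0, "rz": 0}]' --claw 100

```text
t: 12.75
tcp_pos: [0.4728, -0.2422, 0.1689]
tool_rot: [0.734, 0.679, -0.0, 0.0]
force: [-0.2, -0.5, -0.8]
finger_gap: 1.002
gripper_force: 0.0
```

```bash
python3 st.py
```

```text
t 12.75 p [ 0.4728 -0.2422  0.1689] yaw_y -4.48 tilt [ 0. -0.] F [-0.2 -0.5 -0.8] gap 1.002 gf 0.0 q6 -0.61
```

Call:
move_arm --targets '[{"dx": 0, "dy": 0, "dz": 0.7, "rx": 0, "ry": 0, "rz": 0}, {"dx": 0, "dy": 0.9, "dz": 0.7, "rx": 0, "ry": 0, "rz": 0}, {"dx": -0.1, "dy": 1, "dz": 0, "rx": 0, "ry": 0, "rz": 0}, {"dx": -0.1, "dy": 1, "dz": 0, "rx": 0, "ry": 0, "rz": 0}, {"dx": -0.1, "dy": 1, "dz": 0, "rx": 0, "ry": 0, "rz": 0}, {"dx": -0.1, "dy": 1, "dz": 0, "rx": 0, "ry": 0, "rz": 0}, {"dx": 0, "dy": 1, "dz": 0, "rx": 0, "ry": 0, "rz": 0}, {"dx": 0, "dy": 0.8, "dz": 0, "rx": 0, "ry": 0, "rz": 0}, {"dx": 0, "dy": 0.2, "dz": 0, "rx": 0, "ry": 0, "rz": 0}, {"dx": 0, "dy": 0, "dz": 0, "rx": 0, "ry": 0, "rz": 0}]'

```text
t: 14.0
tcp_pos: [0.4623, -0.0689, 0.2025]
tool_rot: [0.734, 0.68, -0.0, -0.0]
force: [0.0, -0.9, 1.1]
finger_gap: 0.998
gripper_force: 0.0
```

```bash
python3 st.py
```

```text
t 14.0 p [ 0.4623 -0.0689  0.2025] yaw_y -4.38 tilt [-0.001  0.   ] F [ 0.  -0.9  1.1] gap 0.998 gf 0.0 q6 -0.31
```

Call:
move_arm --targets '[{"dx": 0.03, "dy": -0.04, "dz": -0.3, "rx": 0, "ry": 0, "rz": 0}, {"dx": 0, "dy": 0, "dz": -0.3, "rx": 0, "ry": 0, "rz": 0}, {"dx": 0, "dy": 0, "dz": -0.3, "rx": 0, "ry": 0, "rz": 0}, {"dx": 0, "dy": 0, "dz": -0.3, "rx": 0, "ry": 0, "rz": 0}, {"dx": 0, "dy": 0, "dz": -0.3, "rx": 0, "ry": 0, "rz": 0}, {"dx": 0, "dy": 0, "dz": -0.3, "rx": 0, "ry": 0, "rz": 0}, {"dx": 0, "dy": 0, "dz": -0.3, "rx": 0, "ry": 0, "rz": 0}, {"dx": 0, "dy": 0, "dz": -0.3, "rx": 0, "ry": 0, "rz": 0}, {"dx": 0, "dy": 0, "dz": -0.3, "rx": 0, "ry": 0, "rz": 0}, {"dx": 0, "dy": 0, "dz": 0, "rx": 0, "ry": 0, "rz": 0}]'

```text
t: 15.25
tcp_pos: [0.4632, -0.0706, 0.1347]
tool_rot: [0.734, 0.679, -0.0, -0.001]
force: [-0.5, -0.6, 0.1]
finger_gap: 0.999
gripper_force: 0.0
```

Call:
move_arm --targets '[{"dx": 0, "dy": 0, "dz": 0, "rx": 0, "ry": 0, "rz": 0}, {"dx": 0, "dy": 0, "dz": 0, "rx": 0, "ry": 0, "rz": 0}, {"dx": 0, "dy": 0, "dz": 0, "rx": 0, "ry": 0, "rz": 0}, {"dx": 0, "dy": 0, "dz": 0, "rx": 0, "ry": 0, "rz": 0}, {"dx": 0, "dy": 0, "dz": 0, "rx": 0, "ry": 0, "rz": 0}, {"dx": 0, "dy": 0, "dz": 0, "rx": 0, "ry": 0, "rz": 0}, {"dx": 0, "dy": 0, "dz": 0, "rx": 0, "ry": 0, "rz": 0}, {"dx": 0, "dy": 0, "dz": 0, "rx": 0, "ry": 0, "rz": 0}, {"dx": 0, "dy": 0, "dz": 0, "rx": 0, "ry": 0, "rz": 0}, {"dx": 0, "dy": 0, "dz": 0, "rx": 0, "ry": 0, "rz": 0}]' --claw 63

```text
t: 16.5
tcp_pos: [0.464, -0.071, 0.1361]
tool_rot: [0.734, 0.679, 0.0, 0.001]
force: [0.3, -0.9, 6.4]
finger_gap: 0.631
gripper_force: 9.6
```

```bash
python3 st.py
```

```text
t 16.5 p [ 0.464  -0.071   0.1361] yaw_y -4.48 tilt [ 0.001 -0.001] F [ 0.3 -0.9  6.4] gap 0.631 gf 9.6 q6 -0.31
```

Call:
move_arm --targets '[{"dx": 0, "dy": 0, "dz": 0.03, "rx": 0, "ry": 0, "rz": 0}, {"dx": 0, "dy": 0, "dz": 0.03, "rx": 0, "ry": 0, "rz": 0}, {"dx": 0, "dy": 0, "dz": 0.03, "rx": 0, "ry": 0, "rz": 0}, {"dx": 0, "dy": 0, "dz": 0.03, "rx": 0, "ry": 0, "rz": 0}, {"dx": 0, "dy": 0, "dz": 0, "rx": 0, "ry": 0, "rz": 0}, {"dx": 0, "dy": 0, "dz": 0, "rx": 0, "ry": 0, "rz": 0}, {"dx": 0, "dy": 0, "dz": 0, "rx": 0, "ry": 0, "rz": 0}, {"dx": 0, "dy": 0, "dz": 0, "rx": 0, "ry": 0, "rz": 0}, {"dx": 0, "dy": 0, "dz": 0, "rx": 0, "ry": 0, "rz": 0}, {"dx": 0, "dy": 0, "dz": 0, "rx": 0, "ry": 0, "rz": 0}]' --claw 40

```text
t: 17.75
tcp_pos: [0.4655, -0.0716, 0.1392]
tool_rot: [0.734, 0.679, 0.001, 0.002]
force: [2.6, 0.0, 7.5]
finger_gap: 0.403
gripper_force: 12.4
```

```bash
python3 st.py
```

```text
t 17.75 p [ 0.4655 -0.0716  0.1392] yaw_y -4.48 tilt [ 0.004 -0.002] F [2.6 0.  7.5] gap 0.403 gf 12.4 q6 -0.31
```

The second clamp is strong (12.4 N). It goes to the panel.

Call:
move_arm --targets '[{"dx": 0, "dy": 0, "dz": 0.2, "rx": 0, "ry": 0, "rz": 0}, {"dx": 0, "dy": 0, "dz": 0.4, "rx": 0, "ry": 0, "rz": 0}, {"dx": 0, "dy": 0, "dz": 0.8, "rx": 0, "ry": 0, "rz": 0}, {"dx": 0, "dy": 0, "dz": 0.8, "rx": 0, "ry": 0, "rz": 0}, {"dx": 0, "dy": 0, "dz": 0.8, "rx": 0, "ry": 0, "rz": 0}, {"dx": 0, "dy": 0, "dz": 0.8, "rx": 0, "ry": 0, "rz": 0}, {"dx": 0, "dy": 0, "dz": 0.8, "rx": 0, "ry": 0, "rz": 0}, {"dx": 0, "dy": 0, "dz": 0.8, "rx": 0, "ry": 0, "rz": 0}, {"dx": 0, "dy": 0.6, "dz": 0.2, "rx": 0, "ry": 0, "rz": 0}, {"dx": 0, "dy": 1, "dz": 0, "rx": 0, "ry": 0, "rz": 0}]'

```text
t: 19.0
tcp_pos: [0.4628, -0.0298, 0.2782]
tool_rot: [0.735, 0.678, -0.0, -0.001]
force: [0.3, 0.4, -1.2]
finger_gap: 0.402
gripper_force: 10.9
```

Call:
move_arm --targets '[{"dx": 0, "dy": 1, "dz": 0, "rx": 0, "ry": 0, "rz": 0.03}, {"dx": 0, "dy": 1, "dz": 0, "rx": 0, "ry": 0, "rz": 0.03}, {"dx": 0, "dy": 1, "dz": 0, "rx": 0, "ry": 0, "rz": 0.03}, {"dx": 0, "dy": 1, "dz": 0, "rx": 0, "ry": 0, "rz": 0.03}, {"dx": 0, "dy": 1, "dz": 0, "rx": 0, "ry": 0, "rz": 0.03}, {"dx": 0, "dy": 1, "dz": 0, "rx": 0, "ry": 0, "rz": 0.03}, {"dx": 0, "dy": 1, "dz": 0, "rx": 0, "ry": 0, "rz": 0.03}, {"dx": 0, "dy": 1, "dz": 0, "rx": 0, "ry": 0, "rz": 0.03}, {"dx": 0, "dy": 1, "dz": 0, "rx": 0, "ry": 0, "rz": 0.03}, {"dx": 0, "dy": 1, "dz": 0, "rx": 0, "ry": 0, "rz": 0.03}]'

```text
t: 20.25
tcp_pos: [0.4616, 0.2206, 0.2772]
tool_rot: [0.678, 0.735, -0.002, -0.001]
force: [0.4, -0.5, -0.5]
finger_gap: 0.401
gripper_force: 10.9
```

Call:
move_arm --targets '[{"dx": 0, "dy": 1, "dz": 0, "rx": 0, "ry": 0, "rz": 0}, {"dx": 0, "dy": 1, "dz": 0, "rx": 0, "ry": 0, "rz": 0}, {"dx": 0, "dy": 1, "dz": 0, "rx": 0, "ry": 0, "rz": 0}, {"dx": 0, "dy": 0.7, "dz": 0, "rx": 0, "ry": 0, "rz": 0}, {"dx": 0, "dy": 0.3, "dz": -0.4, "rx": 0, "ry": 0, "rz": 0}, {"dx": 0, "dy": 0, "dz": -0.6, "rx": 0, "ry": 0, "rz": 0}, {"dx": 0, "dy": 0, "dz": -0.6, "rx": 0, "ry": 0, "rz": 0}, {"dx": 0, "dy": 0, "dz": 0, "rx": 0, "ry": 0, "rz": 0}, {"dx": 0, "dy": 0, "dz": 0, "rx": 0, "ry": 0, "rz": 0}, {"dx": 0, "dy": 0, "dz": 0, "rx": 0, "ry": 0, "rz": 0}]'

```text
t: 21.5
tcp_pos: [0.4642, 0.3191, 0.2389]
tool_rot: [0.679, 0.734, 0.001, 0.0]
force: [-0.5, 0.2, -1.2]
finger_gap: 0.407
gripper_force: 10.9
```

```bash
python3 st.py;python3 - <<'E'
from h import *
out=[]
for n,(x,y) in(("top",(175,130)),("scene",(180,150))):
    s=cams.snapshot(n)[:,:,::-1];cv2.imwrite(f"pics/p1{n}.png",s)
    out.append(cv2.resize(s[y:y+120,x:x+90],(400,533),interpolation=3))
    h=cv2.cvtColor(s,cv2.COLOR_BGR2HSV);m=cv2.inRange(h,(4,200,120),(14,255,255));k,l,st,c=cv2.connectedComponentsWithStats(m)
    print(n,[(c[i].round(1).tolist(),st[i].tolist()) for i in range(1,k) if st[i,4]>5 and x-20<c[i,0]<x+90 and y<c[i,1]<y+120])
    print("tcp px",proj(n,sensors.sense()["tcp_pos"]))
cv2.imwrite("pics/p1.png",np.hstack(out))
E
```

```text
t 21.5 p [0.4642 0.3191 0.2389] yaw_y 4.5 tilt [0.001 0.   ] F [-0.5  0.2 -1.2] gap 0.407 gf 10.9 q6 0.33
top [([190.1, 166.8], [187, 163, 7, 9, 49])]
tcp px (np.float64(189.76957682839827), np.float64(175.69771188135883))
scene [([217.3, 168.9], [213, 164, 9, 11, 74]), ([221.1, 197.1], [218, 195, 7, 5, 25]), ([215.2, 203.8], [212, 202, 7, 4, 17])]
tcp px (np.float64(216.02157314771952), np.float64(177.53816102077187))
```

View pics/p1.png

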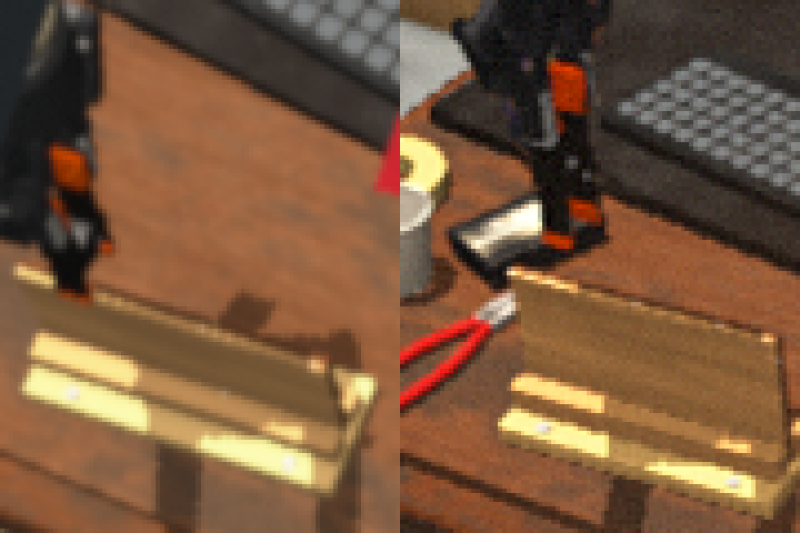

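The clamp hangs upright over the panel's far part, with the jaws at about (221,197) and (215,204) in the scene view, and the panel edge below. I'll check the alignment of the jaws against the edge.

Run:
```python
from h import *
f=onz("scene",221.1,197.1,.169);n=onz("scene",215.2,203.8,.167);print(f,n,(f+n)/2)
for z in(.115,):
  for x,y in((.463,.319),(.458,.319),(.468,.319)): print(x,y,proj("top",(x,y,z)),proj("scene",(x,y,z)))
# panel edge profile in the first pictures through y=.319
for nm in("top","scene"):
    im=cv2.cvtColor(cv2.imread(f"pics/{nm}0.png"),cv2.COLOR_BGR2GRAY).astype(np.float32)
    xs=np.arange(.450,.482,.002);P=np.array([[proj(nm,(x-.077*d,.319+d,.115)) for x in xs] for d in np.arange(-.08,.03,.004)],np.float32)
    g=cv2.remap(im,P[:,:,0],P[:,:,1],cv2.INTER_LINEAR).mean(0);print(nm,[(round(float(x),3),int(v)) for x,v in zip(xs,g)])
```

```text
[0.47510822 0.32262458 0.169     ] [0.44448634 0.31977472 0.167     ] [0.45979728 0.32119965 0.168     ]
0.463 0.319 (np.float64(199.74707824244243), np.float64(198.69938384351786)) (np.float64(222.14890171937404), np.float64(215.84119854101442))
0.458 0.319 (np.float64(198.8114919474416), np.float64(200.34530610756724)) (np.float64(221.0615567009374), np.float64(216.80447406140564))
0.468 0.319 (np.float64(200.68061698391577), np.float64(197.05706372066678)) (np.float64(223.23151742540847), np.float64(214.88211270355558))
top [(0.45, 92), (0.452, 89), (0.454, 88), (0.456, 87), (0.458, 88), (0.46, 96), (0.462, 122), (0.464, 162), (0.466, 193), (0.468, 193), (0.47, 161), (0.472, 123), (0.474, 107), (0.476, 108), (0.478, 112), (0.48, 113)]
scene [(0.45, 96), (0.452, 95), (0.454, 96), (0.456, 98), (0.458, 107), (0.46, 128), (0.462, 165), (0.464, 196), (0.466, 194), (0.468, 165), (0.47, 132), (0.472, 107), (0.474, 96), (0.476, 97), (0.478, 99), (0.48, 101)]
```

Call:
move_arm --targets '[{"dx": 0, "dy": 0, "dz": -0.4, "rx": 0, "ry": 0, "rz": 0}, {"dx": 0, "dy": 0, "dz": -0.5, "rx": 0, "ry": 0, "rz": 0}, {"dx": 0, "dy": 0, "dz": -0.5, "rx": 0, "ry": 0, "rz": 0}, {"dx": 0, "dy": 0, "dz": -0.4, "rx": 0, "ry": 0, "rz": 0}, {"dx": 0, "dy": 0, "dz": -0.3, "rx": 0, "ry": 0, "rz": 0}, {"dx": 0, "dy": 0, "dz": -0.3, "rx": 0, "ry": 0, "rz": 0}, {"dx": 0, "dy": 0, "dz": -0.3, "rx": 0, "ry": 0, "rz": 0}, {"dx": 0, "dy": 0, "dz": -0.2, "rx": 0, "ry": 0, "rz": 0}, {"dx": 0, "dy": 0, "dz": 0, "rx": 0, "ry": 0, "rz": 0}, {"dx": 0, "dy": 0, "dz": 0, "rx": 0, "ry": 0, "rz": 0}]'

```text
t: 22.85
tcp_pos: [0.4631, 0.3197, 0.1677]
tool_rot: [0.679, 0.734, 0.0, -0.0]
force: [-4.2, 0.1, 13.6]
finger_gap: 0.398
gripper_force: 2.8
```

```bash
python3 st.py
```

```text
t 22.85 p [0.4631 0.3197 0.1677] yaw_y 4.52 tilt [-0.     0.001] F [-4.2  0.1 13.6] gap 0.398 gf 2.8 q6 0.33
```

```bash
cat > look.py <<'E'
from h import *
import sys
out=[]
for n in("top","scene"):
    s=cams.snapshot(n)[:,:,::-1];cv2.imwrite(f"pics/{sys.argv[1]}{n}.png",s)
    u,v=proj(n,sensors.sense()["tcp_pos"])
    h=cv2.cvtColor(s,cv2.COLOR_BGR2HSV);m=cv2.inRange(h,(4,200,100),(14,255,255));k,l,st,c=cv2.connectedComponentsWithStats(m)
    print(n,"tcp",round(u,1),round(v,1),[(c[i].round(1).tolist(),st[i].tolist()) for i in range(1,k) if st[i,4]>4 and abs(c[i,0]-u)<45 and abs(c[i,1]-v)<55])
E
python3 look.py p2
```

```text
top tcp 195.4 189.4 [([195.1, 177.8], [193, 174, 6, 8, 37]), ([202.6, 194.8], [202, 194, 2, 3, 5])]
scene tcp 219.3 200.1 [([220.1, 185.5], [217, 180, 7, 11, 61]), ([211.4, 187.2], [211, 186, 2, 3, 5]), ([223.1, 211.9], [220, 210, 7, 5, 29]), ([217.2, 218.6], [214, 217, 7, 4, 20])]
```

Run:
```python
from h import *
for nm,obs,ps in(("p1",((190.1,166.8),(217.3,168.9)),(.205,.210,.215)),("p2",((195.1,177.8),(220.1,185.5)),(.15,.155,.16,.165))):
    print(nm,"tri",tri(*obs),obs)
    for z in ps: print(z,[tuple(round(float(q),1) for q in proj(n,(.477,.319,z+.045))) for n in("top","scene")])
t=cv2.imread("pics/p2top.png");s=cv2.imread("pics/p2scene.png")
a=cv2.resize(t[150:225,170:220],(400,600),interpolation=3);b=cv2.resize(s[165:240,195:245],(400,600),interpolation=3)
cv2.imwrite("pics/p2.png",np.hstack([a,b]))
```

```text
p1 tri [0.47788988 0.32202361 0.25679488] ((190.1, 166.8), (217.3, 168.9))
0.205 [(191.5, 169.0), (218.5, 171.6)]
0.21 [(191.1, 168.0), (218.3, 169.9)]
0.215 [(190.6, 166.9), (218.0, 168.3)]
p2 tri [0.47570347 0.31921817 0.20718129] ((195.1, 177.8), (220.1, 185.5))
0.15 [(196.2, 179.8), (221.3, 189.1)]
0.155 [(195.8, 178.8), (221.1, 187.5)]
0.16 [(195.3, 177.9), (220.8, 186.0)]
0.165 [(194.9, 176.9), (220.6, 184.4)]
```

View pics/p2.png

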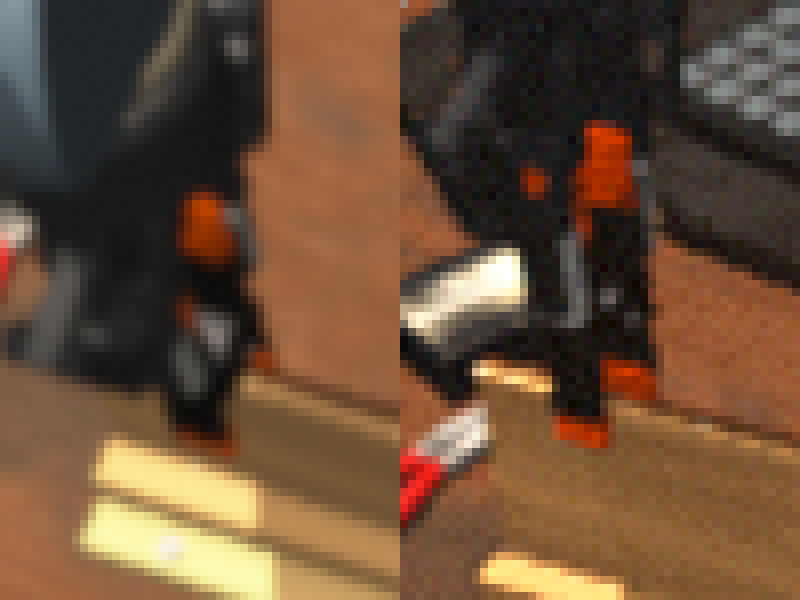

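The clamp stopped with its pin near 0.160, so the jaws are at the edge height and one may be resting on the edge. In the crop the far pad is at about (223,212) and the near pad at (217.5,218.5).

Run:
```python
from h import *
for lab,n,u,v in(("nearpad bottom","scene",217.6,220.5),("nearpad bottom","top",170+205/8,150+450/8),("farpad bottom","scene",223.5,214.7),("farpad bottom","top",170+265/8,150+368/8),("panel edge right of clamp","scene",195+300/8,165+428/8)):
    print(lab,n,[(z,onz(n,u,v,z)[:2].round(4).tolist()) for z in(.105,.11,.115,.12)])
print(tri((170+205/8,150+450/8),(217.6,220.5)),tri((170+265/8,150+368/8),(223.5,214.7)))
print("pin",tri((170+215/8,150+325/8),(195+210/8,165+297/8)))
```

```text
nearpad bottom scene [(0.105, [0.45, 0.3266]), (0.11, [0.445, 0.3219]), (0.115, [0.4399, 0.3173]), (0.12, [0.4348, 0.3126])]
nearpad bottom top [(0.105, [0.4435, 0.3226]), (0.11, [0.4419, 0.3206]), (0.115, [0.4403, 0.3186]), (0.12, [0.4387, 0.3166])]
farpad bottom scene [(0.105, [0.4795, 0.3282]), (0.11, [0.4743, 0.3235]), (0.115, [0.469, 0.3188]), (0.12, [0.4638, 0.3142])]
farpad bottom top [(0.105, [0.4766, 0.3187]), (0.11, [0.4748, 0.3167]), (0.115, [0.4731, 0.3147]), (0.12, [0.4714, 0.3128])]
panel edge right of clamp scene [(0.105, [0.4765, 0.2952]), (0.11, [0.4713, 0.2907]), (0.115, [0.4661, 0.2862]), (0.12, [0.4609, 0.2817])]
[0.44094449 0.31875474 0.11378493] [0.47196532 0.31765909 0.11356776]
pin [0.46453471 0.31682567 0.16084112]
```

Call:
move_arm --targets '[{"dx": 0, "dy": 0, "dz": 0.1, "rx": 0, "ry": 0, "rz": 0}, {"dx": 0, "dy": 0, "dz": 0.1, "rx": 0, "ry": 0, "rz": 0}, {"dx": 0, "dy": 0, "dz": 0.2, "rx": 0, "ry": 0, "rz": 0}, {"dx": 0, "dy": 0, "dz": 0.2, "rx": 0, "ry": 0, "rz": 0}, {"dx": 0, "dy": 0, "dz": 0, "rx": 0, "ry": 0, "rz": 0}, {"dx": 0, "dy": 0, "dz": 0, "rx": 0, "ry": 0, "rz": 0}, {"dx": 0, "dy": 0, "dz": 0, "rx": 0, "ry": 0, "rz": 0}, {"dx": 0, "dy": 0, "dz": 0, "rx": 0, "ry": 0, "rz": 0}, {"dx": 0, "dy": 0, "dz": 0, "rx": 0, "ry": 0, "rz": 0}, {"dx": 0, "dy": 0, "dz": 0, "rx": 0, "ry": 0, "rz": 0}]'

```text
t: 24.2
tcp_pos: [0.4636, 0.3192, 0.1808]
tool_rot: [0.679, 0.734, -0.0, -0.0]
force: [-1.0, -0.1, 0.1]
finger_gap: 0.404
gripper_force: 0.4
```

```bash
python3 st.py; python3 look.py p3
```

```text
t 24.2 p [0.4636 0.3192 0.1808] yaw_y 4.52 tilt [-0. -0.] F [-1.  -0.1  0.1] gap 0.404 gf 0.4 q6 0.33
top tcp 194.6 186.9 [([194.2, 175.1], [192, 172, 6, 7, 34]), ([202.0, 192.0], [201, 191, 3, 3, 5]), ([196.2, 203.0], [193, 202, 6, 3, 9])]
scene tcp 219.0 196.0 [([219.7, 181.5], [216, 176, 8, 11, 58]), ([210.7, 183.0], [210, 182, 3, 3, 7]), ([222.9, 208.1], [220, 206, 7, 5, 29]), ([217.7, 214.8], [215, 213, 7, 5, 21])]
```

Call:
move_arm --targets '[{"dx": 0.1, "dy": 0, "dz": 0, "rx": 0, "ry": 0, "rz": 0}, {"dx": 0.1, "dy": 0, "dz": 0, "rx": 0, "ry": 0, "rz": 0}, {"dx": 0, "dy": 0, "dz": -0.15, "rx": 0, "ry": 0, "rz": 0}, {"dx": 0, "dy": 0, "dz": -0.15, "rx": 0, "ry": 0, "rz": 0}, {"dx": 0, "dy": 0, "dz": -0.15, "rx": 0, "ry": 0, "rz": 0}, {"dx": 0, "dy": 0, "dz": -0.15, "rx": 0, "ry": 0, "rz": 0}, {"dx": 0, "dy": 0, "dz": -0.15, "rx": 0, "ry": 0, "rz": 0}, {"dx": 0, "dy": 0, "dz": -0.1, "rx": 0, "ry": 0, "rz": 0}, {"dx": 0, "dy": 0, "dz": 0, "rx": 0, "ry": 0, "rz": 0}, {"dx": 0, "dy": 0, "dz": 0, "rx": 0, "ry": 0, "rz": 0}]'

```text
t: 25.55
tcp_pos: [0.4687, 0.3192, 0.1596]
tool_rot: [0.679, 0.734, 0.0, 0.0]
force: [-0.2, -1.0, -0.7]
finger_gap: 0.403
gripper_force: 0.4
```

```bash
python3 st.py; python3 look.py p4
```

```text
t 25.55 p [0.4687 0.3192 0.1596] yaw_y 4.52 tilt [0. 0.] F [-0.2 -1.  -0.7] gap 0.403 gf 0.4 q6 0.32
top tcp 197.3 189.0 [([196.8, 177.4], [195, 174, 5, 8, 31]), ([199.8, 204.8], [198, 204, 4, 2, 5])]
scene tcp 221.2 201.4 [([221.9, 187.0], [219, 182, 7, 11, 57]), ([213.0, 188.3], [212, 187, 3, 3, 7]), ([225.2, 212.7], [222, 211, 7, 4, 20]), ([219.5, 220.0], [216, 218, 8, 5, 22])]
```

It's clear now, with the far pad disappearing behind the edge. Continuing down.

Call:
move_arm --targets '[{"dx": 0, "dy": 0, "dz": -0.15, "rx": 0, "ry": 0, "rz": 0}, {"dx": 0, "dy": 0, "dz": -0.15, "rx": 0, "ry": 0, "rz": 0}, {"dx": 0, "dy": 0, "dz": -0.15, "rx": 0, "ry": 0, "rz": 0}, {"dx": 0, "dy": 0, "dz": -0.15, "rx": 0, "ry": 0, "rz": 0}, {"dx": 0, "dy": 0, "dz": -0.15, "rx": 0, "ry": 0, "rz": 0}, {"dx": 0, "dy": 0, "dz": -0.1, "rx": 0, "ry": 0, "rz": 0}, {"dx": 0, "dy": 0, "dz": -0.1, "rx": 0, "ry": 0, "rz": 0}, {"dx": 0, "dy": 0, "dz": 0, "rx": 0, "ry": 0, "rz": 0}, {"dx": 0, "dy": 0, "dz": 0, "rx": 0, "ry": 0, "rz": 0}, {"dx": 0, "dy": 0, "dz": 0, "rx": 0, "ry": 0, "rz": 0}]'

```text
t: 26.9
tcp_pos: [0.4687, 0.3193, 0.136]
tool_rot: [0.679, 0.734, 0.0, 0.0]
force: [-0.3, 0.3, -0.7]
finger_gap: 0.402
gripper_force: 0.4
```

```bash
python3 st.py; python3 look.py p5
```

```text
t 26.9 p [0.4687 0.3193 0.136 ] yaw_y 4.52 tilt [0. 0.] F [-0.3  0.3 -0.7] gap 0.402 gf 0.4 q6 0.32
top tcp 199.1 193.2 [([198.9, 182.2], [197, 179, 5, 7, 30])]
scene tcp 222.3 208.6 [([223.0, 194.3], [220, 189, 7, 11, 55]), ([214.4, 196.2], [214, 195, 2, 3, 5]), ([221.2, 227.0], [218, 226, 7, 3, 20])]
```

Call:
move_arm --targets '[{"dx": 0, "dy": 0, "dz": -0.04, "rx": 0, "ry": 0, "rz": 0}, {"dx": 0, "dy": 0, "dz": -0.04, "rx": 0, "ry": 0, "rz": 0}, {"dx": 0, "dy": 0, "dz": -0.04, "rx": 0, "ry": 0, "rz": 0}, {"dx": 0, "dy": 0, "dz": -0.04, "rx": 0, "ry": 0, "rz": 0}, {"dx": 0, "dy": 0, "dz": -0.04, "rx": 0, "ry": 0, "rz": 0}, {"dx": 0, "dy": 0, "dz": -0.04, "rx": 0, "ry": 0, "rz": 0}, {"dx": 0, "dy": 0, "dz": 0, "rx": 0, "ry": 0, "rz": 0}, {"dx": 0, "dy": 0, "dz": 0, "rx": 0, "ry": 0, "rz": 0}, {"dx": 0, "dy": 0, "dz": 0, "rx": 0, "ry": 0, "rz": 0}, {"dx": 0, "dy": 0, "dz": 0, "rx": 0, "ry": 0, "rz": 0}]'

```text
t: 28.25
tcp_pos: [0.4689, 0.3197, 0.1317]
tool_rot: [0.679, 0.734, 0.001, 0.0]
force: [-3.0, -0.6, 10.4]
finger_gap: 0.405
gripper_force: 1.5
```

```bash
python3 st.py
```

```text
t 28.25 p [0.4689 0.3197 0.1317] yaw_y 4.52 tilt [0.001 0.001] F [-3.  -0.6 10.4] gap 0.405 gf 1.5 q6 0.32
```

Fz of 10 N says the throat is seated. I'm releasing gently.

Call:
move_arm --targets '[{"dx": 0, "dy": 0, "dz": 0.03, "rx": 0, "ry": 0, "rz": 0}, {"dx": 0, "dy": 0, "dz": 0.03, "rx": 0, "ry": 0, "rz": 0}, {"dx": 0, "dy": 0, "dz": 0, "rx": 0, "ry": 0, "rz": 0}, {"dx": 0, "dy": 0, "dz": 0, "rx": 0, "ry": 0, "rz": 0}, {"dx": 0, "dy": 0, "dz": 0, "rx": 0, "ry": 0, "rz": 0}, {"dx": 0, "dy": 0, "dz": 0, "rx": 0, "ry": 0, "rz": 0}, {"dx": 0, "dy": 0, "dz": 0, "rx": 0, "ry": 0, "rz": 0}, {"dx": 0, "dy": 0, "dz": 0, "rx": 0, "ry": 0, "rz": 0}, {"dx": 0, "dy": 0, "dz": 0, "rx": 0, "ry": 0, "rz": 0}, {"dx": 0, "dy": 0, "dz": 0, "rx": 0, "ry": 0, "rz": 0}]' --claw 100

```text
t: 29.5
tcp_pos: [0.4686, 0.3192, 0.1313]
tool_rot: [0.679, 0.734, 0.0, -0.0]
force: [0.4, -0.7, -0.4]
finger_gap: 1.003
gripper_force: 0.0
```

```bash
python3 st.py; python3 look.py p6
```

```text
t 29.5 p [0.4686 0.3192 0.1313] yaw_y 4.52 tilt [0. 0.] F [ 0.4 -0.7 -0.4] gap 1.003 gf 0.0 q6 0.32
top tcp 199.5 194.0 [([200.9, 180.1], [198, 176, 6, 8, 33])]
scene tcp 222.5 210.0 [([224.6, 192.9], [221, 188, 8, 11, 74]), ([217.0, 203.2], [214, 199, 7, 9, 36]), ([224.0, 225.8], [221, 224, 6, 4, 14])]
```

Call:
move_arm --targets '[{"dx": 0, "dy": 0, "dz": 0.4, "rx": 0, "ry": 0, "rz": 0}, {"dx": 0, "dy": 0, "dz": 0.8, "rx": 0, "ry": 0, "rz": 0}, {"dx": 0, "dy": 0, "dz": 0.8, "rx": 0, "ry": 0, "rz": 0}, {"dx": 0, "dy": 0, "dz": 0.8, "rx": 0, "ry": 0, "rz": 0}, {"dx": 0, "dy": -0.7, "dz": 0.2, "rx": 0, "ry": 0, "rz": 0}, {"dx": 0, "dy": -1, "dz": 0, "rx": 0, "ry": 0, "rz": 0}, {"dx": 0, "dy": -1, "dz": 0, "rx": 0, "ry": 0, "rz": 0}, {"dx": 0, "dy": -1, "dz": 0, "rx": 0, "ry": 0, "rz": 0}, {"dx": 0, "dy": -1, "dz": 0, "rx": 0, "ry": 0, "rz": 0}, {"dx": 0, "dy": -1, "dz": 0, "rx": 0, "ry": 0, "rz": 0}]'

```text
t: 30.85
tcp_pos: [0.4678, 0.1748, 0.206]
tool_rot: [0.679, 0.734, -0.001, -0.0]
force: [0.6, 0.2, -0.5]
finger_gap: 1.003
gripper_force: 0.0
```

Call:
move_arm --targets '[{"dx": 0, "dy": -1, "dz": 0, "rx": 0, "ry": 0, "rz": -0.05}, {"dx": 0, "dy": -1, "dz": 0, "rx": 0, "ry": 0, "rz": -0.05}, {"dx": 0, "dy": -1, "dz": 0, "rx": 0, "ry": 0, "rz": -0.05}, {"dx": 0, "dy": -1, "dz": 0, "rx": 0, "ry": 0, "rz": -0.05}, {"dx": 0, "dy": -1, "dz": 0, "rx": 0, "ry": 0, "rz": -0.05}, {"dx": 0, "dy": -1, "dz": 0, "rx": 0, "ry": 0, "rz": -0.05}, {"dx": 0, "dy": -1, "dz": 0, "rx": 0, "ry": 0, "rz": 0}, {"dx": 0, "dy": -0.35, "dz": 0, "rx": 0, "ry": 0, "rz": 0}, {"dx": 0, "dy": 0, "dz": 0, "rx": 0, "ry": 0, "rz": 0}, {"dx": 0, "dy": 0, "dz": 0, "rx": 0, "ry": 0, "rz": 0}]'

```text
t: 32.1
tcp_pos: [0.4682, -0.0065, 0.2062]
tool_rot: [0.734, 0.679, -0.0, -0.0]
force: [-0.2, 0.5, 0.7]
finger_gap: 1.001
gripper_force: 0.0
```

```bash
python3 st.py; python3 look.py p7
python3 - <<'E'
from h import *
out=[]
for n,(x,y) in(("top",(170,150)),("scene",(180,165))):
    s=cv2.imread(f"pics/p7{n}.png")
    h=cv2.cvtColor(s,cv2.COLOR_BGR2HSV);m=cv2.inRange(h,(4,200,120),(14,255,255));k,l,st,c=cv2.connectedComponentsWithStats(m)
    print(n,[(c[i].round(1).tolist(),int(st[i,4])) for i in range(1,k) if st[i,4]>4 and (x<c[i,0]<x+85 or 365<c[i,0]<490) and y<c[i,1]<350])
    a=s[y:y+75,x:x+75];b=s[235:355,360:490]
    out.append(np.hstack([cv2.resize(a,(300,300),interpolation=3),cv2.resize(b,(325,300),interpolation=3)]))
cv2.imwrite("pics/p7.png",np.vstack(out))
E
```

```text
t 32.1 p [ 0.4682 -0.0065  0.2062] yaw_y -4.45 tilt [-0.001  0.   ] F [-0.2  0.5  0.7] gap 1.001 gf 0.0 q6 -0.18
top tcp 318.1 231.7 [([323.0, 231.5], [319, 227, 9, 10, 64]), ([314.8, 248.3], [313, 246, 5, 5, 15])]
scene tcp 326.5 220.8 [([332.7, 232.2], [329, 227, 9, 12, 74]), ([322.2, 242.1], [318, 237, 9, 11, 65]), ([326.8, 266.0], [324, 265, 6, 3, 9])]
top [([373.8, 153.9], 29), ([392.4, 159.9], 14), ([413.1, 275.2], 55), ([404.0, 293.9], 30)]
scene [([449.6, 186.4], 7), ([224.5, 192.9], 77), ([458.5, 188.5], 8), ([215.8, 202.3], 45), ([382.5, 203.0], 8), ([477.8, 222.5], 13), ([223.5, 226.1], 11), ([419.8, 277.9], 92), ([252.3, 284.3], 15), ([409.8, 291.7], 45), ([414.8, 310.0], 5)]
```

Run:
```python
from h import *
print(tri((200.9,180.1),(224.6,192.9)))
f=tri((413.1,275.2),(419.8,277.9));n=tri((404.0,293.9),(409.8,291.7));print(f,n,(f+n)/2)
```

```text
[0.48643687 0.31622201 0.17786223]
[ 0.49845207 -0.24585503  0.09448685] [ 0.44606598 -0.24184531  0.09128324] [ 0.47225902 -0.24385017  0.09288504]
```

Call:
move_arm --targets '[{"dx": 0, "dy": 0, "dz": -0.3, "rx": 0, "ry": 0, "rz": 0}, {"dx": 0, "dy": 0, "dz": -0.3, "rx": 0, "ry": 0, "rz": 0}, {"dx": 0, "dy": 0, "dz": -0.3, "rx": 0, "ry": 0, "rz": 0}, {"dx": 0, "dy": 0, "dz": -0.3, "rx": 0, "ry": 0, "rz": 0}, {"dx": 0, "dy": 0, "dz": -0.3, "rx": 0, "ry": 0, "rz": 0}, {"dx": 0, "dy": 0, "dz": -0.3, "rx": 0, "ry": 0, "rz": 0}, {"dx": 0, "dy": 0, "dz": -0.3, "rx": 0, "ry": 0, "rz": 0}, {"dx": 0, "dy": 0, "dz": -0.3, "rx": 0, "ry": 0, "rz": 0}, {"dx": 0, "dy": 0, "dz": -0.3, "rx": 0, "ry": 0, "rz": 0}, {"dx": 0, "dy": 0, "dz": -0.14, "rx": 0, "ry": 0, "rz": 0}]'

```text
t: 33.45
tcp_pos: [0.4684, -0.007, 0.1348]
tool_rot: [0.734, 0.679, -0.0, -0.0]
force: [-0.1, 0.1, 0.2]
finger_gap: 1.0
gripper_force: 0.0
```

Call:
move_arm --targets '[{"dx": 0, "dy": 0, "dz": 0, "rx": 0, "ry": 0, "rz": 0}, {"dx": 0, "dy": 0, "dz": 0, "rx": 0, "ry": 0, "rz": 0}, {"dx": 0, "dy": 0, "dz": 0, "rx": 0, "ry": 0, "rz": 0}, {"dx": 0, "dy": 0, "dz": 0, "rx": 0, "ry": 0, "rz": 0}, {"dx": 0, "dy": 0, "dz": 0, "rx": 0, "ry": 0, "rz": 0}, {"dx": 0, "dy": 0, "dz": 0, "rx": 0, "ry": 0, "rz": 0}, {"dx": 0, "dy": 0, "dz": 0, "rx": 0, "ry": 0, "rz": 0}, {"dx": 0, "dy": 0, "dz": 0, "rx": 0, "ry": 0, "rz": 0}, {"dx": 0, "dy": 0, "dz": 0, "rx": 0, "ry": 0, "rz": 0}, {"dx": 0, "dy": 0, "dz": 0, "rx": 0, "ry": 0, "rz": 0}]' --claw 63

```text
t: 34.7
tcp_pos: [0.4691, -0.0072, 0.1359]
tool_rot: [0.734, 0.679, 0.0, 0.001]
force: [-1.1, -0.4, 5.8]
finger_gap: 0.633
gripper_force: 9.6
```

```bash
python3 st.py
```

```text
t 34.7 p [ 0.4691 -0.0072  0.1359] yaw_y -4.48 tilt [ 0.001 -0.   ] F [-1.1 -0.4  5.8] gap 0.633 gf 9.6 q6 -0.18
```

Call:
move_arm --targets '[{"dx": 0, "dy": 0, "dz": 0.03, "rx": 0, "ry": 0, "rz": 0}, {"dx": 0, "dy": 0, "dz": 0.03, "rx": 0, "ry": 0, "rz": 0}, {"dx": 0, "dy": 0, "dz": 0.03, "rx": 0, "ry": 0, "rz": 0}, {"dx": 0, "dy": 0, "dz": 0.03, "rx": 0, "ry": 0, "rz": 0}, {"dx": 0, "dy": 0, "dz": 0, "rx": 0, "ry": 0, "rz": 0}, {"dx": 0, "dy": 0, "dz": 0, "rx": 0, "ry": 0, "rz": 0}, {"dx": 0, "dy": 0, "dz": 0, "rx": 0, "ry": 0, "rz": 0}, {"dx": 0, "dy": 0, "dz": 0, "rx": 0, "ry": 0, "rz": 0}, {"dx": 0, "dy": 0, "dz": 0, "rx": 0, "ry": 0, "rz": 0}, {"dx": 0, "dy": 0, "dz": 0, "rx": 0, "ry": 0, "rz": 0}]' --claw 40

```text
t: 35.95
tcp_pos: [0.4706, -0.0075, 0.139]
tool_rot: [0.734, 0.679, 0.001, 0.002]
force: [2.8, -0.5, 7.8]
finger_gap: 0.403
gripper_force: 11.6
```

```bash
python3 st.py
```

```text
t 35.95 p [ 0.4706 -0.0075  0.139 ] yaw_y -4.49 tilt [ 0.004 -0.001] F [ 2.8 -0.5  7.8] gap 0.403 gf 11.6 q6 -0.18
```

The third clamp is strong (11.6 N). It goes to the panel at y ≈ 0.259.

Call:
move_arm --targets '[{"dx": 0, "dy": 0, "dz": 0.2, "rx": 0, "ry": 0, "rz": 0}, {"dx": 0, "dy": 0, "dz": 0.4, "rx": 0, "ry": 0, "rz": 0}, {"dx": 0, "dy": 0, "dz": 0.8, "rx": 0, "ry": 0, "rz": 0}, {"dx": 0, "dy": 0, "dz": 0.8, "rx": 0, "ry": 0, "rz": 0}, {"dx": 0, "dy": 0, "dz": 0.8, "rx": 0, "ry": 0, "rz": 0}, {"dx": 0, "dy": 0, "dz": 0.8, "rx": 0, "ry": 0, "rz": 0}, {"dx": 0, "dy": 0.5, "dz": 0.2, "rx": 0, "ry": 0, "rz": 0}, {"dx": 0, "dy": 1, "dz": 0, "rx": 0, "ry": 0, "rz": 0}, {"dx": 0, "dy": 1, "dz": 0, "rx": 0, "ry": 0, "rz": 0}, {"dx": 0, "dy": 1, "dz": 0, "rx": 0, "ry": 0, "rz": 0}]'

```text
t: 37.2
tcp_pos: [0.4669, 0.082, 0.2374]
tool_rot: [0.734, 0.679, -0.001, -0.001]
force: [0.2, -0.2, -0.2]
finger_gap: 0.402
gripper_force: 10.5
```

Call:
move_arm --targets '[{"dx": 0.06, "dy": 1, "dz": 0, "rx": 0, "ry": 0, "rz": 0.06}, {"dx": 0.06, "dy": 1, "dz": 0, "rx": 0, "ry": 0, "rz": 0.06}, {"dx": 0.06, "dy": 1, "dz": 0, "rx": 0, "ry": 0, "rz": 0.06}, {"dx": 0.06, "dy": 1, "dz": 0, "rx": 0, "ry": 0, "rz": 0.06}, {"dx": 0, "dy": 1, "dz": 0, "rx": 0, "ry": 0, "rz": 0.06}, {"dx": 0, "dy": 1, "dz": 0, "rx": 0, "ry": 0, "rz": 0}, {"dx": 0, "dy": 0.8, "dz": 0, "rx": 0, "ry": 0, "rz": 0}, {"dx": 0, "dy": 0.3, "dz": 0, "rx": 0, "ry": 0, "rz": 0}, {"dx": 0, "dy": 0, "dz": 0, "rx": 0, "ry": 0, "rz": 0}, {"dx": 0, "dy": 0, "dz": 0, "rx": 0, "ry": 0, "rz": 0}]'

```text
t: 38.45
tcp_pos: [0.4745, 0.2573, 0.2382]
tool_rot: [0.679, 0.734, -0.0, -0.0]
force: [-0.6, -0.0, -0.6]
finger_gap: 0.404
gripper_force: 10.5
```

```bash
python3 st.py; python3 look.py p8
python3 - <<'E'
from h import *
t=cv2.imread("pics/p8top.png");s=cv2.imread("pics/p8scene.png")
a=cv2.resize(t[150:225,185:245],(400,500),interpolation=3);b=cv2.resize(s[165:240,205:265],(400,500),interpolation=3)
cv2.imwrite("pics/p8.png",np.hstack([a,b]))
E
```

```text
t 38.45 p [0.4745 0.2573 0.2382] yaw_y 4.49 tilt [-0.001 -0.001] F [-0.6 -0.  -0.6] gap 0.404 gf 10.5 q6 0.21
top tcp 215.5 181.7 [([216.9, 173.5], [214, 169, 7, 10, 51]), ([214.4, 183.0], [214, 181, 2, 5, 5]), ([191.1, 194.2], [187, 192, 10, 6, 34])]
scene tcp 237.8 181.6 [([239.4, 173.0], [236, 168, 8, 12, 80]), ([224.6, 193.0], [221, 188, 8, 11, 80]), ([215.9, 202.7], [212, 199, 9, 9, 57]), ([242.8, 201.6], [240, 199, 7, 6, 28]), ([237.2, 208.1], [234, 206, 7, 5, 24]), ([223.7, 225.9], [221, 225, 6, 3, 13])]
```

Run:
```python
from h import *
n=tri((191.1,194.2),(215.9,202.7));f=tri((200.9,180.1),(224.55,192.95));print("clipped near",n,"far",f,"mid",(n+f)/2,"w",np.linalg.norm((f-n)[:2]))
f=onz("scene",242.8,201.6,.169);n=onz("scene",237.2,208.1,.167);print("held",f,n,(f+n)/2)
for nm in("top","scene"):
    im=cv2.cvtColor(cv2.imread(f"pics/{nm}0.png"),cv2.COLOR_BGR2GRAY).astype(np.float32)
    xs=np.arange(.456,.486,.002)
    for yc in(.259,.316):
        P=np.array([[proj(nm,(x-.077*d,yc+d,.115)) for x in xs+.077*(.316-yc)] for d in np.arange(-.02,.021,.002)],np.float32)
        g=cv2.remap(im,P[:,:,0],P[:,:,1],cv2.INTER_LINEAR).mean(0);g=g-g.min();w=g*(g>.4*g.max());print(nm,yc,"strip centre",((xs+.077*(.316-yc))*w).sum()/w.sum())
```

```text
clipped near [0.44827146 0.32202123 0.16748433] far [0.4864869  0.31637816 0.17762223] mid [0.46737918 0.3191997  0.17255328] w 0.03862983233158326
held [0.48449325 0.25764395 0.169     ] [0.45525339 0.25553126 0.167     ] [0.46987332 0.25658761 0.168     ]
top 0.259 strip centre 0.47210447289944457
top 0.316 strip centre 0.46702898336595616
scene 0.259 strip centre 0.47012826740130115
scene 0.316 strip centre 0.4650336200813074
```

View pics/p8.png

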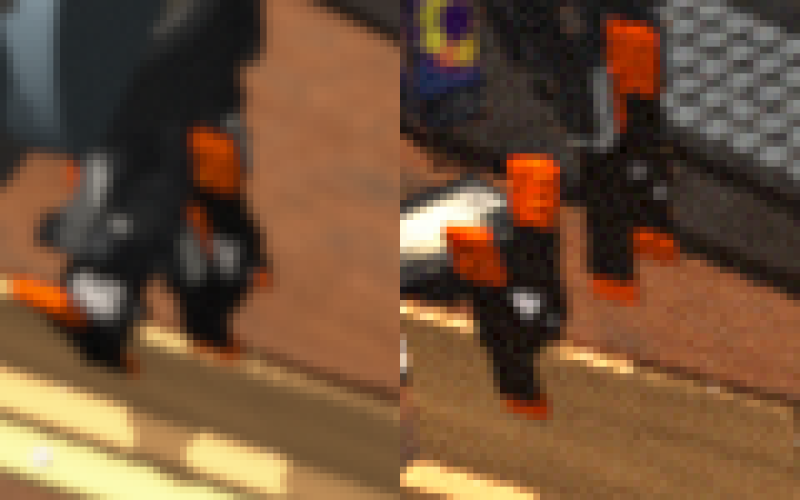

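The clipped clamp stands upright astride the edge, with its near pad at crop (525,407), well below the edge line. The held clamp, with pads at crop (615,290) and (655,245), now lines up with the edge. Descending slowly.

Call:
move_arm --targets '[{"dx": 0, "dy": 0, "dz": -0.4, "rx": 0, "ry": 0, "rz": 0}, {"dx": 0, "dy": 0, "dz": -0.5, "rx": 0, "ry": 0, "rz": 0}, {"dx": 0, "dy": 0, "dz": -0.4, "rx": 0, "ry": 0, "rz": 0}, {"dx": 0, "dy": 0, "dz": -0.3, "rx": 0, "ry": 0, "rz": 0}, {"dx": 0, "dy": 0, "dz": -0.2, "rx": 0, "ry": 0, "rz": 0}, {"dx": 0, "dy": 0, "dz": -0.2, "rx": 0, "ry": 0, "rz": 0}, {"dx": 0, "dy": 0, "dz": -0.15, "rx": 0, "ry": 0, "rz": 0}, {"dx": 0, "dy": 0, "dz": 0, "rx": 0, "ry": 0, "rz": 0}, {"dx": 0, "dy": 0, "dz": 0, "rx": 0, "ry": 0, "rz": 0}, {"dx": 0, "dy": 0, "dz": 0, "rx": 0, "ry": 0, "rz": 0}]'

```text
t: 39.8
tcp_pos: [0.4748, 0.258, 0.1848]
tool_rot: [0.679, 0.734, 0.0, 0.0]
force: [0.3, 0.6, -1.2]
finger_gap: 0.402
gripper_force: 10.5
```

```bash
python3 st.py; python3 look.py p9
```

```text
t 39.8 p [0.4748 0.258  0.1848] yaw_y 4.52 tilt [0.001 0.   ] F [ 0.3  0.6 -1.2] gap 0.402 gf 10.5 q6 0.21
top tcp 218.9 191.6 [([197.6, 180.6], [196, 179, 4, 4, 13]), ([220.4, 183.7], [217, 180, 8, 8, 45]), ([190.7, 193.9], [187, 192, 8, 5, 31])]
scene tcp 239.9 198.6 [([241.5, 190.5], [238, 185, 8, 14, 79]), ([224.1, 194.5], [221, 189, 8, 10, 53]), ([215.9, 202.6], [212, 199, 9, 9, 56]), ([244.6, 217.4], [242, 215, 6, 6, 24]), ([239.4, 224.0], [236, 223, 7, 4, 20]), ([224.0, 225.8], [221, 224, 6, 4, 14])]
```

Call:
move_arm --targets '[{"dx": 0, "dy": 0, "dz": -0.15, "rx": 0, "ry": 0, "rz": 0}, {"dx": 0, "dy": 0, "dz": -0.15, "rx": 0, "ry": 0, "rz": 0}, {"dx": 0, "dy": 0, "dz": -0.15, "rx": 0, "ry": 0, "rz": 0}, {"dx": 0, "dy": 0, "dz": -0.15, "rx": 0, "ry": 0, "rz": 0}, {"dx": 0, "dy": 0, "dz": -0.1, "rx": 0, "ry": 0, "rz": 0}, {"dx": 0, "dy": 0, "dz": -0.1, "rx": 0, "ry": 0, "rz": 0}, {"dx": 0, "dy": 0, "dz": -0.1, "rx": 0, "ry": 0, "rz": 0}, {"dx": 0, "dy": 0, "dz": 0, "rx": 0, "ry": 0, "rz": 0}, {"dx": 0, "dy": 0, "dz": 0, "rx": 0, "ry": 0, "rz": 0}, {"dx": 0, "dy": 0, "dz": 0, "rx": 0, "ry": 0, "rz": 0}]'

```text
t: 41.15
tcp_pos: [0.4747, 0.258, 0.1622]
tool_rot: [0.679, 0.734, 0.0, 0.0]
force: [-0.1, -0.1, -1.2]
finger_gap: 0.403
gripper_force: 10.5
```

```bash
python3 st.py; python3 look.py p10
```

```text
t 41.15 p [0.4747 0.258  0.1622] yaw_y 4.52 tilt [0. 0.] F [-0.1 -0.1 -1.2] gap 0.403 gf 10.5 q6 0.21
top tcp 220.4 195.7 [([222.0, 187.9], [219, 184, 7, 9, 41]), ([191.1, 194.2], [187, 192, 10, 6, 34])]
scene tcp 240.9 205.5 [([242.4, 197.4], [239, 192, 8, 12, 73]), ([222.4, 196.4], [222, 194, 2, 5, 8]), ([215.9, 202.6], [212, 199, 9, 9, 56]), ([240.6, 204.8], [240, 204, 2, 3, 5]), ([223.9, 225.9], [221, 225, 7, 3, 14]), ([239.9, 230.6], [237, 229, 7, 4, 19])]
```

Astride and free. Now the last 8 mm, until the throat touches.

Call:
move_arm --targets '[{"dx": 0, "dy": 0, "dz": -0.06, "rx": 0, "ry": 0, "rz": 0}, {"dx": 0, "dy": 0, "dz": -0.06, "rx": 0, "ry": 0, "rz": 0}, {"dx": 0, "dy": 0, "dz": -0.06, "rx": 0, "ry": 0, "rz": 0}, {"dx": 0, "dy": 0, "dz": -0.04, "rx": 0, "ry": 0, "rz": 0}, {"dx": 0, "dy": 0, "dz": -0.04, "rx": 0, "ry": 0, "rz": 0}, {"dx": 0, "dy": 0, "dz": -0.04, "rx": 0, "ry": 0, "rz": 0}, {"dx": 0, "dy": 0, "dz": 0, "rx": 0, "ry": 0, "rz": 0}, {"dx": 0, "dy": 0, "dz": 0, "rx": 0, "ry": 0, "rz": 0}, {"dx": 0, "dy": 0, "dz": 0, "rx": 0, "ry": 0, "rz": 0}, {"dx": 0, "dy": 0, "dz": 0, "rx": 0, "ry": 0, "rz": 0}]'

```text
t: 42.5
tcp_pos: [0.4746, 0.258, 0.1546]
tool_rot: [0.679, 0.734, 0.0, 0.0]
force: [0.6, -0.2, -0.5]
finger_gap: 0.407
gripper_force: 10.5
```

```bash
python3 st.py
```

```text
t 42.5 p [0.4746 0.258  0.1546] yaw_y 4.52 tilt [0. 0.] F [ 0.6 -0.2 -0.5] gap 0.407 gf 10.5 q6 0.21
```

Call:
move_arm --targets '[{"dx": 0, "dy": 0, "dz": -0.04, "rx": 0, "ry": 0, "rz": 0}, {"dx": 0, "dy": 0, "dz": -0.04, "rx": 0, "ry": 0, "rz": 0}, {"dx": 0, "dy": 0, "dz": -0.02, "rx": 0, "ry": 0, "rz": 0}, {"dx": 0, "dy": 0, "dz": 0, "rx": 0, "ry": 0, "rz": 0}, {"dx": 0, "dy": 0, "dz": 0, "rx": 0, "ry": 0, "rz": 0}, {"dx": 0, "dy": 0, "dz": 0, "rx": 0, "ry": 0, "rz": 0}, {"dx": 0, "dy": 0, "dz": 0, "rx": 0, "ry": 0, "rz": 0}, {"dx": 0, "dy": 0, "dz": 0, "rx": 0, "ry": 0, "rz": 0}, {"dx": 0, "dy": 0, "dz": 0, "rx": 0, "ry": 0, "rz": 0}, {"dx": 0, "dy": 0, "dz": 0, "rx": 0, "ry": 0, "rz": 0}]'

```text
t: 43.75
tcp_pos: [0.4748, 0.2581, 0.1541]
tool_rot: [0.679, 0.735, 0.0, 0.0]
force: [-2.9, -0.6, 12.4]
finger_gap: 0.406
gripper_force: 13.0
```

```bash
python3 st.py
```

```text
t 43.75 p [0.4748 0.2581 0.1541] yaw_y 4.54 tilt [0.001 0.   ] F [-2.9 -0.6 12.4] gap 0.406 gf 13.0 q6 0.21
```

Seated (12 N). Release, then rise and clear out.

Call:
move_arm --targets '[{"dx": 0, "dy": 0, "dz": 0, "rx": 0, "ry": 0, "rz": 0}, {"dx": 0, "dy": 0, "dz": 0, "rx": 0, "ry": 0, "rz": 0}, {"dx": 0, "dy": 0, "dz": 0, "rx": 0, "ry": 0, "rz": 0}, {"dx": 0, "dy": 0, "dz": 0, "rx": 0, "ry": 0, "rz": 0}, {"dx": 0, "dy": 0, "dz": 0, "rx": 0, "ry": 0, "rz": 0}, {"dx": 0, "dy": 0, "dz": 0, "rx": 0, "ry": 0, "rz": 0}, {"dx": 0, "dy": 0, "dz": 0, "rx": 0, "ry": 0, "rz": 0}, {"dx": 0, "dy": 0, "dz": 0, "rx": 0, "ry": 0, "rz": 0}, {"dx": 0, "dy": 0, "dz": 0, "rx": 0, "ry": 0, "rz": 0}, {"dx": 0, "dy": 0, "dz": 0, "rx": 0, "ry": 0, "rz": 0}]' --claw 100

```text
t: 45.0
tcp_pos: [0.4746, 0.258, 0.1521]
tool_rot: [0.679, 0.734, 0.0, 0.0]
force: [-0.3, -0.2, 0.1]
finger_gap: 1.001
gripper_force: 0.0
```

Call:
move_arm --targets '[{"dx": 0, "dy": 0, "dz": 0.4, "rx": 0, "ry": 0, "rz": 0}, {"dx": 0, "dy": 0, "dz": 0.8, "rx": 0, "ry": 0, "rz": 0}, {"dx": 0, "dy": 0, "dz": 0.8, "rx": 0, "ry": 0, "rz": 0}, {"dx": 0, "dy": 0, "dz": 0.8, "rx": 0, "ry": 0, "rz": 0}, {"dx": 0, "dy": -1, "dz": 0, "rx": 0, "ry": 0, "rz": 0}, {"dx": 0, "dy": -1, "dz": 0, "rx": 0, "ry": 0, "rz": 0}, {"dx": 0, "dy": -1, "dz": 0, "rx": 0, "ry": 0, "rz": 0}, {"dx": 0, "dy": -1, "dz": 0, "rx": 0, "ry": 0, "rz": 0}, {"dx": 0, "dy": -1, "dz": 0, "rx": 0, "ry": 0, "rz": 0}, {"dx": 0, "dy": -1, "dz": 0, "rx": 0, "ry": 0, "rz": 0}]'

```text
t: 46.25
tcp_pos: [0.4748, 0.1072, 0.2228]
tool_rot: [0.679, 0.734, 0.0, 0.0]
force: [0.3, 0.7, -0.0]
finger_gap: 1.005
gripper_force: 0.0
```

Call:
move_arm --targets '[{"dx": 0, "dy": -1, "dz": 0, "rx": 0, "ry": 0, "rz": 0}, {"dx": 0, "dy": -1, "dz": 0, "rx": 0, "ry": 0, "rz": 0}, {"dx": 0, "dy": -1, "dz": 0, "rx": 0, "ry": 0, "rz": 0}, {"dx": 0, "dy": -1, "dz": 0, "rx": 0, "ry": 0, "rz": 0}, {"dx": 0, "dy": -1, "dz": 0, "rx": 0, "ry": 0, "rz": 0}, {"dx": 0, "dy": -1, "dz": 0, "rx": 0, "ry": 0, "rz": 0}, {"dx": 0, "dy": -1, "dz": 0, "rx": 0, "ry": 0, "rz": 0}, {"dx": 0, "dy": -1, "dz": 0, "rx": 0, "ry": 0, "rz": 0}, {"dx": 0, "dy": 0, "dz": 0, "rx": 0, "ry": 0, "rz": 0}, {"dx": 0, "dy": 0, "dz": 0, "rx": 0, "ry": 0, "rz": 0}]'

```text
t: 47.5
tcp_pos: [0.4744, -0.0915, 0.2224]
tool_rot: [0.679, 0.734, 0.0, -0.0]
force: [-0.1, -0.0, -0.1]
finger_gap: 1.001
gripper_force: 0.0
```

```bash
python3 st.py
python3 - <<'E'
from h import *
for n in("top","scene"):
    s=cams.snapshot(n)[:,:,::-1];h=cv2.cvtColor(s,cv2.COLOR_BGR2HSV);m=cv2.inRange(h,(4,200,120),(14,255,255));k,l,st,c=cv2.connectedComponentsWithStats(m)
    print(n,[(c[i].round(1).tolist(),st[i].tolist()) for i in range(1,k) if st[i,4]>4 and 170<c[i,0]<440 and 165<c[i,1]<320])
E
```

```text
t 47.5 p [ 0.4744 -0.0915  0.2224] yaw_y 4.51 tilt [0. 0.] F [-0.1 -0.  -0.1] gap 1.001 gf 0.0 q6 -0.5
top [([413.1, 275.2], [409, 271, 9, 9, 55]), ([404.0, 293.9], [401, 291, 8, 6, 30])]
scene [([224.5, 192.9], [221, 188, 8, 11, 77]), ([244.3, 196.6], [241, 191, 8, 12, 75]), ([215.8, 202.3], [212, 199, 8, 9, 45]), ([235.6, 205.6], [231, 201, 9, 10, 55]), ([380.5, 203.0], [378, 203, 6, 1, 6]), ([223.5, 226.1], [221, 225, 6, 3, 11]), ([242.7, 230.2], [240, 229, 6, 3, 10]), ([419.8, 278.0], [415, 272, 11, 13, 90]), ([252.3, 284.0], [251, 283, 4, 3, 9]), ([410.0, 291.7], [406, 288, 9, 9, 48]), ([281.4, 294.2], [280, 293, 4, 3, 5]), ([414.8, 310.0], [414, 308, 2, 5, 5])]
```

Run:
```python
from h import *
for p in((.465,.319),(.4697,.258)):
    print([[round(float(v),1) for v in proj("scene",(p[0]+.0255,p[1]+.002,z+.0455))] for z in(.12,.125,.13,.14)])
```

```text
[[225.1, 195.5], [224.9, 193.9], [224.7, 192.4], [224.2, 189.3]]
[[244.5, 200.4], [244.3, 198.9], [244.1, 197.3], [243.7, 194.3]]
```

```bash
python3 -c "
from station import order
print(order.sign_off())"
```

```text
the job is handed in; nothing more can be done
None
```

I put the weak clamp (2.6 N at 34 mm) in the scrap box, clipped the two strong ones (12.4 N and 11.6 N) upright on the panel, and handed the job in at about 47.5 s; the hand-in gave no verdict, and one jaw of the first strong clamp caught the panel's edge (about 14 N at the wrist) and the clamp slid in the fingers before I shifted it 5 mm and seated it.

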